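# Snap a sprung dust cap into a bearing housing

### The arm

A 7-joint arm with a two-finger parallel gripper is mounted at the origin on a cart in front of the work surface, level with it; the furniture and walls round the work are solid. World frame = base frame: x ahead of the robot, y to its left, z up, the work surface at z = 0. Lengths are in m, angles in degrees, forces in N, time in s.
With the tool pointing down it reaches from about 0.35 to 0.9 m from the base axis. Payload 7.2 kg.
Tool frame: the origin (TCP) lies at the very end of the fingers, on their centre line; the grasp point (between the pads) lies 19 mm behind it (manip.grasp_offset is the distance from the TCP to the grasp point, in m); z points along the fingers, y is the direction in which the jaws open and shut (so a half turn about z gives the same grasp; the last joint's range is limited). The gripper opens to 88 mm and grips with 3 to 60 N. Pads are 20 mm wide; open, the fingers measure 115 mm over their backs; the gripper's body (75 mm by 178 mm) begins 61 mm behind the grasp point.
Start: joints at [-68.824, 23.554, -0.728, 91.456, 0.321, 64.991, -4.71], TCP at [0.265, 0.566, 0.223] pointing down, gripper open.
Joint ranges: [-169.25, 169.25], [-16.82, 113.86], [-84.01, 82.57], [7.8, 145.47], [-59.2, 239.2], [7.22, 106.19], [-163.78, 163.78]. Speed limits (degrees/s): [136.94, 136.94, 172.46, 172.46, 180, 180, 180].

### API

Orientations are given as a 3x3 rotation matrix whose columns are the frame's x, y, z axes.
In Python, from station import manip gives the robot as it stands. The module is installed in compiled form; this text tells all that it offers.
- The arm moves only by the tool carry_out, never from a script. Its argument "series" is a list of rows, each an object of numbers: "dx", "dy", "dz": the shift along the tool's x, y, z in m; "rx", "ry", "rz": the turn, a rotation vector about the tool's x, y, z in degrees; "grip": the closure, from 0 (fully open) to 1 (shut). In form: [{"dx": .., "dy": .., "dz": .., "rx": .., "ry": .., "rz": .., "grip": ..}, ...]. A call has exactly 10 rows; each row shifts and turns the pose as measured when the row begins, along the tool's axes as they then stand; what a row does not reach is not made up. A row lasts 1/8 s, in which the tool goes at most 62.5 mm and 10.7 degrees, less where a joint would pass 70% of its speed; a pose out of reach is approached as far as the arm can. A call with a gripper value outside its range is refused whole. The fingers move at their own pace and stop on an object; "newtons" is the grip in N (left out, the last holds). Time passes only in rows, so rows that do not move let the fingers close, or fill a call up. It gives the time, the measured TCP pose, the force and the opening at its end, in the units of the state.
- manip.state(): the state, without advancing time (a new reading comes with each control period).
- manip.camera(name): name is "scene" or "top"; returns a dict with "image" (384x512x3 uint8, red, green, blue), "fx", "fy", "cx", "cy" (pixels), "k1" (the pictures are not rectified: a ray, as slopes to the right and down, at radius r is drawn at 1 + k1 r^2 times it, then the intrinsics apply), "position" and "orientation" of the camera in the world. Camera axes: x right, y down, z forward; pixel columns grow to the right and rows downward; lengths in m; the calibration is good to about 2 mm. A picture is of the moment at which its call begins. There is no depth.
- manip.job_done(): hands the job in, once; it reports no verdict.
The state is a dict: "time": time; "qpos": joint angles; "dq": joint speeds; "joint_efforts": joint torques, N m; "tcp_pos": TCP position; "tool_rot": TCP orientation; "ft_force": force on the tool from outside, world axes, zero at the start; "ft_torque": the same for the moment, N m; "finger_gap": opening from 0.0 (shut) to 1.0 (fully open).
Only numpy, scipy, OpenCV 4.12 (cv2) and the standard library are available. Lean on these libraries where they do the work, as an engineer would, in place of code of your own. Each camera call takes 0.05 s, during which the arm holds its last target.

### The job

Close the open bearing housing with its dust cap: pinch the cap's two ears together and lift it, push it down into the bore of the ring until its rubber seal gives and the tabs are below the ring's lip, without pressing hard, and let go so that both tabs spring out under the ring and the cap stays locked in, level. Leave the other things where they are.

Things in the scene. Friction and masses are not known exactly. Their poses are not given: they have to be found in the camera images.
- housing: Bearing housing: a round grey pot fixed to the bench, 120 mm across (136 mm at the foot), its top face 40 mm above the bench. Origin: centre of its underside; z up. A plain steel preload ring, 92 mm across outside and on the same axis, is screwed into its mouth; the ring does not move.
- housing_top (a point): Centre of the housing's top face, z up. The ring's flat top stands 3 to 17 mm above this point, differently each time; that height is not reported: it must be felt or seen. The ring's round bore is 60 mm; its lip is 10 mm thick; below the lip the hole widens to 77 mm and is free to 35 mm or more below the ring's top.
- cap_mid (a point): Loose dust cap, 80 mm across, 55 mm high, about 0.1 kg, standing upright on its plug. This point: on its axis at the flange's top face, 27 mm above its foot; z is its axis (up), y runs from ear to ear. The flange is 80 mm across, 4 mm thick. On it stand two black ears: plates 16 mm wide (along x), 4 mm thick, 28 mm high, outer faces at y = +24 and -24 mm when free.
- cap_foot (a point): Centre of the underside of the same cap, 27 mm below cap_mid, same axes. The plug above it is round, 56 mm across, 23 mm high up to the flange, its lowest 4 mm tapered to 49 mm. The barbs stick out of the plug at the y ends, 16 mm wide, from 4.2 to 10.2 mm above this point.
- cap_seal (a point): Centre of the free lower face of the cap's seal, 8 mm below cap_mid: a rubber ring, 77 mm outside, under the flange. Pressed on the preload ring it yields upward 2.4 mm at 6 N per mm (14 N), then is solid. The barbs get below the lip, and can spring out there, only once it is pressed in 1.2 mm (7 N) or more. More than 25 N between cap and housing damages it.
- tab_l (a joint): Inward travel (m) of the ear and its barb on the cap's +y side: 0 fully out (barb tip 34.5 mm from the axis), 0.008 fully pinched (26.5 mm, inside the plug, 32 mm over both ears' outer faces). The spring takes 3 N to start and 7 N to be fully in, and pushes the tab out when let go.
- tab_r (a joint): The same for the ear and barb on the cap's -y side: 0 fully out, 0.008 fully pinched in.
- collet: spring collet standing on the bench, 33 mm across, 46 mm high; bystander, origin under its centre
- sleeve: steel collet sleeve standing on the bench, 44 mm across, 36 mm high; bystander, origin under its centre
- bar: boring bar lying on the bench, 161x35x34 mm; bystander
- mallet: red-handled mallet lying on the bench, 230 mm long, 31 mm high; bystander
- tub: white tub with lid, 87 mm across, 82 mm high; bystander

How it is judged:
By the outcome, as a careful person would: the job done as asked, in the order asked, and still so for the second after the job is handed in, with the robot touching nothing.
It also fails if it takes over 51 s, if anything falls off the work surface, if the arm or the gripper's body presses on something with over 40 N, if the wrist force passes 120 N, or if a joint passes its speed limit or range.

## Working session

There is one attempt and no reset: what is moved stays moved. The work goes in short steps, Python scripts to look and compute and a tool call to move; the robot and the scene stay as the last step left them, time stands still between calls to the robot, and variables do not carry over. Pictures are saved under pics/ and viewed, and the job is handed in when it is done.

Besides the shell and the picture viewer there is one more tool, called as name(argument=value, ...), one argument or row to a line, values as JSON. carry_out: Moves the arm, as the interface text tells. Its arguments: {"type":"object","properties":{"series":{"type":"array"},"newtons":{"type":"number"}},"required":["series"]}

```bash
mkdir -p pics
python3 - <<'E'
from station import manip
import cv2,pickle
s=manip.state();print(s['time'],s['tcp_pos'],s['tool_rot'],s['finger_gap'],s['ft_force'])
d={}
for n in('scene','top'):
    c=manip.camera(n);d[n]=c
    cv2.imwrite(f'pics/{n}0.png',cv2.cvtColor(c['image'],cv2.COLOR_RGB2BGR))
    print(n,{k:v for k,v in c.items() if k!='image'})
pickle.dump(d,open('c0.pkl','wb'))
E
```

```text
0.0 [0.26479258 0.56561058 0.2218282 ] [[-9.05701056e-01  4.23916600e-01 -5.59789555e-04]
 [ 4.23916954e-01  9.05699873e-01 -1.46826293e-03]
 [-1.15419700e-04 -1.56711157e-03 -9.99998765e-01]] 0.9992578099217935 [ 0.87731739 -0.30695463  0.90100239]
scene {'fx': 492.20122490296086, 'fy': 492.20122490296086, 'cx': 252.67828938552384, 'cy': 197.0683754671223, 'k1': 0.005267025805143849, 'position': array([-0.16736722,  0.90930052,  0.55149814]), 'orientation': array([[-0.7357318 , -0.29404821,  0.61011013],
       [-0.67715971,  0.30289908, -0.67060188],
       [ 0.01238748, -0.90652512, -0.42197009]])}
top {'fx': 367.78728256181216, 'fy': 367.78728256181216, 'cx': 261.62194012054056, 'cy': 186.59764263604737, 'k1': -0.10493594812369124, 'position': array([0.43060607, 0.10019748, 0.94893894]), 'orientation': array([[ 0.01512879, -0.98985535,  0.14127101],
       [-0.99988233, -0.01461835,  0.00465037],
       [-0.00253804, -0.14132474, -0.98996004]])}
```

View pics/scene0.png

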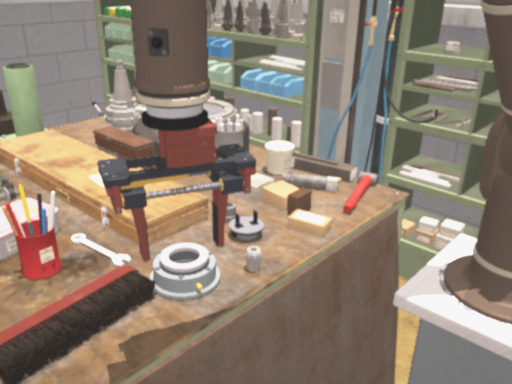

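View pics/top0.png

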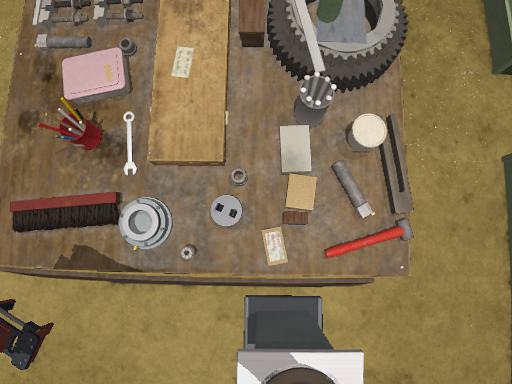

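The top view shows the housing at about (147,222) and the cap at (226,210). The collet is at (188,252) and the sleeve at (239,177). I'll zoom in next.

Run:
```python
import pickle,cv2,numpy as np
d=pickle.load(open('c0.pkl','rb'))
t=d['top']['image'][160:272,100:270,::-1];s=d['scene']['image'][180:310,130:290,::-1]
a=cv2.resize(t,(790,520),interpolation=cv2.INTER_CUBIC);b=cv2.resize(s,(720,585),interpolation=cv2.INTER_CUBIC)
cv2.imwrite('pics/zt.png',a);cv2.imwrite('pics/zs.png',b)
```

```text
(no output)
```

View pics/zt.png

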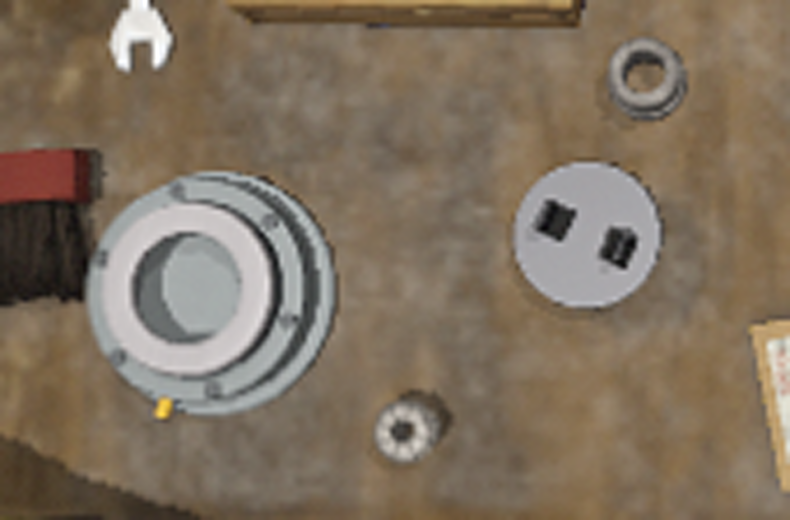

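View pics/zs.png

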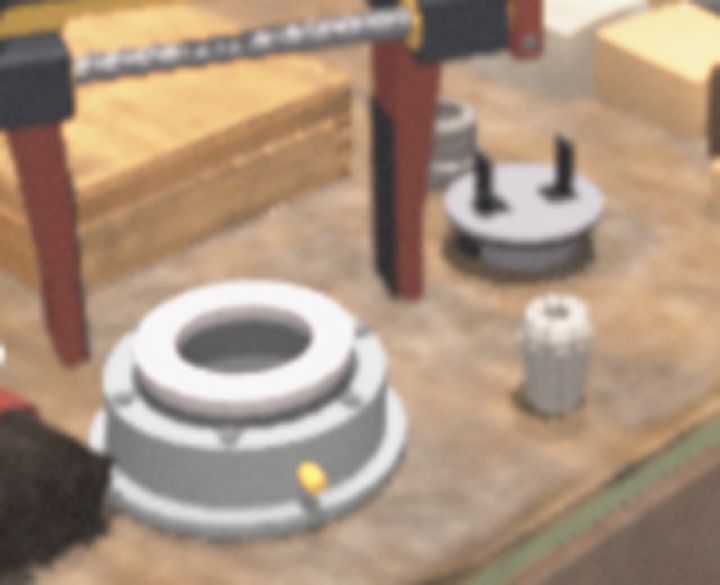

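```bash
cat > h.py <<'E'
import numpy as np,cv2
def ray(c,uv):
    uv=np.atleast_2d(np.asarray(uv,float)); d=np.c_[(uv[:,0]-c['cx'])/c['fx'],(uv[:,1]-c['cy'])/c['fy']]
    u=d.copy()
    for _ in range(20): u=d/(1+c['k1']*(u**2).sum(1))[:,None]
    return np.c_[u,np.ones(len(u))]@c['orientation'].T
def plane(c,uv,z):
    r=ray(c,uv); p=c['position']; return p+r*((z-p[2])/r[:,2])[:,None]
def proj(c,P):
    q=(np.atleast_2d(P)-c['position'])@c['orientation']; s=q[:,:2]/q[:,2:]; s=s*(1+c['k1']*(s**2).sum(1))[:,None]
    return s*[c['fx'],c['fy']]+[c['cx'],c['cy']]
def circ(P):
    A=np.c_[2*P[:,:2],np.ones(len(P))]; s=np.linalg.lstsq(A,(P[:,:2]**2).sum(1),rcond=None)[0]
    return s[0],s[1],np.sqrt(s[2]+s[0]**2+s[1]**2)
E
python3 - <<'E'
from h import *
import pickle
d=pickle.load(open('c0.pkl','rb'))
for n,box,cb in(('top',(100,180,190,265),(205,185,247,232)),('scene',(145,235,220,285),(222,205,270,245))):
    c=d[n];im=c['image'].astype(int)
    for nm,b in(('ring',box),('cap',cb)):
        x0,y0,x1,y1=b;h=im[y0:y1,x0:x1];print(n,nm)
        if nm=='ring': pr=[h[int(k*(y1-y0)/8),int((x1-x0)*.5)].tolist() for k in range(8)]
        else: pr=[h[int(k*(y1-y0)/8),int((x1-x0)*.3)].tolist() for k in range(8)]
        print(pr)
# pixel samples
for n,pts in(('top',[(124,222),(147,212),(132,244),(222,200),(226,212),(220,230)]),('scene',[(163,257),(186,247),(200,280),(250,231),(247,223)])):
    print(n,[d[n]['image'][v,u].tolist() for u,v in pts])
E
```

```text
top ring
[[115, 96, 74], [121, 104, 82], [166, 170, 170], [139, 142, 142], [165, 170, 170], [190, 186, 187], [119, 121, 122], [116, 104, 90]]
top cap
[[121, 100, 73], [125, 102, 71], [126, 103, 71], [168, 167, 170], [16, 12, 19], [166, 165, 169], [168, 167, 170], [117, 96, 75]]
scene ring
[[206, 171, 137], [202, 171, 144], [238, 232, 232], [95, 95, 96], [130, 131, 130], [247, 246, 246], [143, 137, 137], [187, 187, 187]]
scene cap
[[207, 177, 153], [189, 160, 136], [74, 69, 69], [77, 75, 78], [68, 65, 65], [210, 202, 207], [67, 63, 65], [103, 87, 73]]
top [[200, 195, 195], [165, 164, 163], [127, 134, 133], [163, 163, 165], [167, 167, 170], [131, 109, 84]]
scene [[247, 247, 246], [230, 222, 222], [141, 140, 140], [216, 211, 215], [218, 214, 217]]
```

Run:
```python
from h import *
import pickle
d=pickle.load(open('c0.pkl','rb'))
F=4
for n,b,cb in(('top',(105,190,185,260),(205,185,247,232)),('scene',(148,236,220,285),(224,205,270,243))):
    c=d[n]
    def up(b):
        x0,y0,x1,y1=b;return cv2.resize(c['image'][y0:y1,x0:x1],None,fx=F,fy=F,interpolation=cv2.INTER_CUBIC).astype(int)
    def back(ct,b): return (ct.reshape(-1,2)+.5)/F-.5+np.array(b[:2])
    h=up(b); R,G=h[...,0],h[...,1]
    m=((h.min(2)>(180 if n=='top' else 222))&(R-G>=(1 if n=='top' else -3))).astype(np.uint8)
    m=cv2.morphologyEx(m,cv2.MORPH_OPEN,np.ones((5,5),np.uint8))
    cs,hi=cv2.findContours(m,cv2.RETR_CCOMP,cv2.CHAIN_APPROX_NONE)
    o=max(range(len(cs)),key=lambda i:cv2.contourArea(cs[i]) if hi[0][i][3]<0 else 0)
    ins=[i for i in range(len(cs)) if hi[0][i][3]==o]; i=max(ins,key=lambda i:cv2.contourArea(cs[i]))
    for z in(.043,.048,.05,.0525,.055,.057):
        print(n,z,'out',np.round(circ(plane(c,back(cv2.convexHull(cs[o]),b),z)),4),'in',np.round(circ(plane(c,back(cs[i],b),z)),4))
    v=(h.clip(0,255)).astype(np.uint8)[...,::-1].copy();cv2.drawContours(v,[cs[o],cs[i]],-1,(0,0,255),1)
    h2=up(cb); sat=h2.max(2)-h2.min(2)
    m=((sat<16)&(h2.min(2)>(135 if n=='top' else 180))).astype(np.uint8)
    m=cv2.morphologyEx(m,cv2.MORPH_OPEN,np.ones((5,5),np.uint8))
    cs,_=cv2.findContours(m,cv2.RETR_EXTERNAL,cv2.CHAIN_APPROX_NONE);q=max(cs,key=cv2.contourArea)
    print(n,'flange',np.round(circ(plane(c,back(cv2.convexHull(q),cb),.027)),4))
    v2=(h2.clip(0,255)).astype(np.uint8)[...,::-1].copy();cv2.drawContours(v2,[q],-1,(0,0,255),1)
    m=((h2.max(2)<(60 if n=='top' else 90))).astype(np.uint8)
    cs,_=cv2.findContours(m,cv2.RETR_EXTERNAL,cv2.CHAIN_APPROX_NONE)
    for q in cs:
        if cv2.contourArea(q)>60:
            r=cv2.minAreaRect(q); p=back(np.array([r[0]]),cb);bx=back(cv2.boxPoints(r),cb)
            print(n,'dark',cv2.contourArea(q)/16,p.round(1),plane(c,p,.027)[0,:2].round(4),plane(c,bx,.027)[:,:2].round(4).tolist()); cv2.drawContours(v2,[q],-1,(0,255,0),1)
    cv2.imwrite(f'pics/m_{n}.png',np.hstack([cv2.resize(v,(390,390)),cv2.resize(v2,(390,390))]))
```

```text
top 0.043 out [0.4675 0.4071 0.0454] in [0.4673 0.4071 0.0315]
top 0.048 out [0.4673 0.4054 0.0452] in [0.4671 0.4054 0.0314]
top 0.05 out [0.4672 0.4047 0.0451] in [0.467  0.4047 0.0313]
top 0.0525 out [0.4671 0.4039 0.0449] in [0.4669 0.4039 0.0312]
top 0.055 out [0.467  0.403  0.0448] in [0.4668 0.403  0.0311]
top 0.057 out [0.4669 0.4023 0.0447] in [0.4667 0.4024 0.031 ]
top flange [0.5012 0.1936 0.0394]
top dark 25.25 [[232.7 212.9]] [0.4944 0.1761] [[0.4896, 0.1864], [0.5053, 0.1795], [0.4991, 0.1658], [0.4835, 0.1727]]
top dark 32.9375 [[219.2 207.1]] [0.5084 0.2106] [[0.5036, 0.221], [0.5193, 0.2141], [0.5131, 0.2002], [0.4974, 0.2071]]
scene 0.043 out [0.4856 0.3968 0.0505] in [0.4835 0.3911 0.0306]
scene 0.048 out [0.4791 0.4018 0.05  ] in [0.4771 0.3962 0.0303]
scene 0.05 out [0.4766 0.4039 0.0498] in [0.4745 0.3982 0.0301]
scene 0.0525 out [0.4734 0.4064 0.0495] in [0.4713 0.4007 0.03  ]
scene 0.055 out [0.4702 0.4089 0.0493] in [0.4681 0.4033 0.0298]
scene 0.057 out [0.4676 0.4109 0.0491] in [0.4656 0.4053 0.0297]
scene flange [0.5038 0.193  0.0384]
scene dark 13.78125 [[258.3 235.2]] [0.4496 0.2113] [[0.4617, 0.2073], [0.458, 0.1973], [0.4377, 0.2152], [0.4414, 0.2249]]
scene dark 30.375 [[233.5 234.6]] [0.4903 0.2467] [[0.4935, 0.2566], [0.5059, 0.2379], [0.487, 0.2367], [0.4751, 0.2552]]
scene dark 32.53125 [[236.7 220.4]] [0.5315 0.1943] [[0.5575, 0.1807], [0.5542, 0.169], [0.5067, 0.2074], [0.5101, 0.2184]]
scene dark 29.375 [[254.9 217.4]] [0.5114 0.1546] [[0.4995, 0.1799], [0.5353, 0.1315], [0.5239, 0.1282], [0.4887, 0.1765]]
```

View pics/m_top.png

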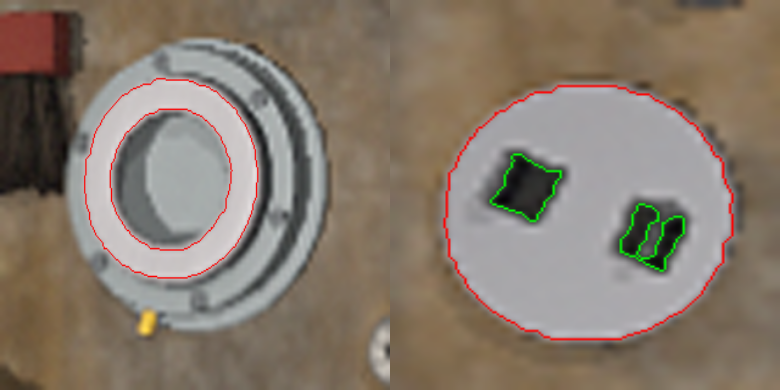

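View pics/m_scene.png

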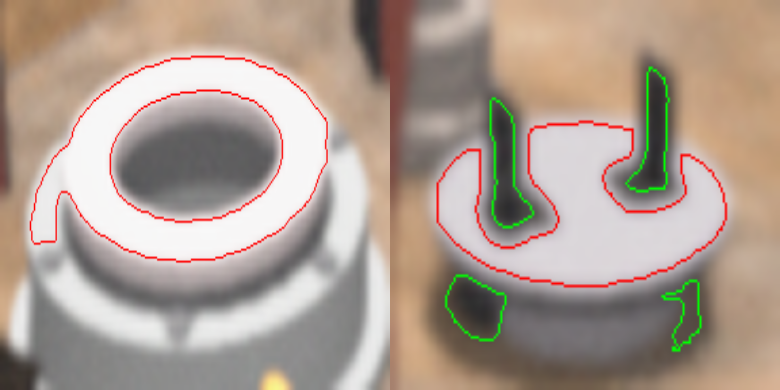

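Run:
```python
from h import *
import pickle
d=pickle.load(open('c0.pkl','rb'))
c=d['scene'];p=plane(c,[(236.3,214.5),(254.9,211.4)],.054)
print(p, np.degrees(np.arctan2(*(p[0]-p[1])[[1,0]])),np.linalg.norm(p[0]-p[1]),p.mean(0))
print(plane(d['top'],[(188,252)],.046),plane(d['top'],[(239,177)],.036))
```

```text
[[0.51588078 0.21164264 0.054     ]
 [0.49649742 0.17151572 0.054     ]] 64.21706702122567 0.04456326191491197 [0.5061891  0.19157918 0.054     ]
[[0.39576318 0.28146937 0.046     ]] [[0.5844574  0.16182006 0.036     ]]
```

carry_out(
  series=[
    {"dx": -0.037,"dy": -0.0236},
    {"dx": -0.037,"dy": -0.0236},
    {"dx": -0.037,"dy": -0.0236},
    {"dx": -0.037,"dy": -0.0236},
    {"dx": -0.037,"dy": -0.0236},
    {"dx": -0.037,"dy": -0.0236},
    {"dx": -0.037,"dy": -0.0236},
    {"dx": -0.037,"dy": -0.0236},
    {"dx": -0.037,"dy": -0.0236},
    {"dx": -0.037,"dy": -0.0236},
  ],
  newtons=30,
)

```text
invalid input at $.series[0]: expected keys dx, dy, dz, rx, ry, rz, grip
```

carry_out(
  series=[
    {"dx": -0.037,"dy": -0.0236,"dz": 0,"rx": 0,"ry": 0,"rz": 0,"grip": 0},
    {"dx": -0.037,"dy": -0.0236,"dz": 0,"rx": 0,"ry": 0,"rz": 0,"grip": 0},
    {"dx": -0.037,"dy": -0.0236,"dz": 0,"rx": 0,"ry": 0,"rz": 0,"grip": 0},
    {"dx": -0.037,"dy": -0.0236,"dz": 0,"rx": 0,"ry": 0,"rz": 0,"grip": 0},
    {"dx": -0.037,"dy": -0.0236,"dz": 0,"rx": 0,"ry": 0,"rz": 0,"grip": 0},
    {"dx": -0.037,"dy": -0.0236,"dz": 0,"rx": 0,"ry": 0,"rz": 0,"grip": 0},
    {"dx": -0.037,"dy": -0.0236,"dz": 0,"rx": 0,"ry": 0,"rz": 0,"grip": 0},
    {"dx": -0.037,"dy": -0.0236,"dz": 0,"rx": 0,"ry": 0,"rz": 0,"grip": 0},
    {"dx": -0.037,"dy": -0.0236,"dz": 0,"rx": 0,"ry": 0,"rz": 0,"grip": 0},
    {"dx": -0.037,"dy": -0.0236,"dz": 0,"rx": 0,"ry": 0,"rz": 0,"grip": 0},
  ],
  newtons=30,
)

```text
time: 1.35
tcp_pos: [0.5034, 0.1859, 0.2185]
tool_rot: [[-0.909, 0.417, -0.006], [0.417, 0.909, -0.005], [0.003, -0.007, -1.0]]
ft_force: [0.7, -0.6, 0.2]
finger_gap: 1.0
```

```bash
cat > go.py <<'E'
import sys,numpy as np
from station import manip
from scipy.spatial.transform import Rotation as Ro
s=manip.state();R=s['tool_rot'];p=s['tcp_pos']
x,y,z,yaw=map(float,sys.argv[1:5]);a=np.radians(yaw)
T=np.array([[np.sin(a)*-1,np.cos(a),0],[np.cos(a),np.sin(a),0],[0,0,-1.]])
print('t',round(s['time'],2),'p',p.round(4),'F',s['ft_force'].round(1),'M',s['ft_torque'].round(2),'gap',round(s['finger_gap'],3))
print('d',(R.T@(np.array([x,y,z])-p)).round(4),'r',np.degrees(Ro.from_matrix(R.T@T).as_rotvec()).round(2))
E
python3 go.py .5025 .1933 .060 66
```

```text
t 1.35 p [0.5034 0.1859 0.2185] F [ 0.7 -0.6  0.2] M [ 0.02 -0.06  0.01] gap 1.0
d [0.0034 0.0075 0.1585] r [-0.4  -0.17 -0.63]
```

carry_out(
  series=[
    {"dx": 0.0034,"dy": 0.0075,"dz": 0.02,"rx": -0.4,"ry": -0.17,"rz": -0.63,"grip": 0},
    {"dx": 0,"dy": 0,"dz": 0.03,"rx": 0,"ry": 0,"rz": 0,"grip": 0},
    {"dx": 0,"dy": 0,"dz": 0.03,"rx": 0,"ry": 0,"rz": 0,"grip": 0},
    {"dx": 0,"dy": 0,"dz": 0.03,"rx": 0,"ry": 0,"rz": 0,"grip": 0},
    {"dx": 0,"dy": 0,"dz": 0.02,"rx": 0,"ry": 0,"rz": 0,"grip": 0},
    {"dx": 0,"dy": 0,"dz": 0.015,"rx": 0,"ry": 0,"rz": 0,"grip": 0},
    {"dx": 0,"dy": 0,"dz": 0.01,"rx": 0,"ry": 0,"rz": 0,"grip": 0},
    {"dx": 0,"dy": 0,"dz": 0.005,"rx": 0,"ry": 0,"rz": 0,"grip": 0},
    {"dx": 0,"dy": 0,"dz": 0,"rx": 0,"ry": 0,"rz": 0,"grip": 0},
    {"dx": 0,"dy": 0,"dz": 0,"rx": 0,"ry": 0,"rz": 0,"grip": 0},
  ],
)

```text
time: 2.6
tcp_pos: [0.5061, 0.189, 0.0535]
tool_rot: [[-0.91, 0.414, 0.002], [0.414, 0.91, -0.001], [-0.002, -0.0, -1.0]]
ft_force: [-0.1, -0.3, 0.1]
finger_gap: 1.003
```

```bash
python3 go.py .5025 .1933 .0285 66
python3 - <<'E'
from h import *
from station import manip
o=[]
for n,b in(('scene',(205,150,285,260)),('top',(190,170,270,260))):
    c=manip.camera(n)['image'];x0,y0,x1,y1=b;o.append(cv2.resize(c[y0:y1,x0:x1,::-1],(395,500),interpolation=cv2.INTER_CUBIC))
cv2.imwrite('pics/p1.png',np.hstack(o))
E
```

```text
t 2.6 p [0.5061 0.189  0.0535] F [-0.1 -0.3  0.1] M [-0.01  0.04 -0.03] gap 1.003
d [0.0051 0.0024 0.025 ] r [-0.01  0.1  -0.46]
```

View pics/p1.png

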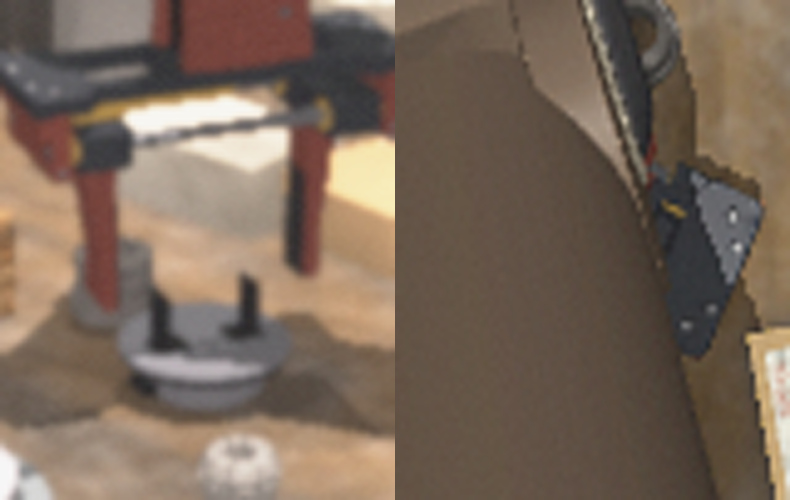

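The scene view shows both fingers outside the ears with their tips level with the ear tops. The arm hides the cap in the top view. I'll correct the offset while descending.

carry_out(
  series=[
    {"dx": 0.005,"dy": 0.0024,"dz": 0,"rx": 0,"ry": 0,"rz": -0.4,"grip": 0},
    {"dx": 0,"dy": 0,"dz": 0,"rx": 0,"ry": 0,"rz": 0,"grip": 0},
    {"dx": 0,"dy": 0,"dz": 0.006,"rx": 0,"ry": 0,"rz": 0,"grip": 0},
    {"dx": 0,"dy": 0,"dz": 0.006,"rx": 0,"ry": 0,"rz": 0,"grip": 0},
    {"dx": 0,"dy": 0,"dz": 0.005,"rx": 0,"ry": 0,"rz": 0,"grip": 0},
    {"dx": 0,"dy": 0,"dz": 0.003,"rx": 0,"ry": 0,"rz": 0,"grip": 0},
    {"dx": 0,"dy": 0,"dz": 0,"rx": 0,"ry": 0,"rz": 0,"grip": 0},
    {"dx": 0,"dy": 0,"dz": 0,"rx": 0,"ry": 0,"rz": 0,"grip": 0},
    {"dx": 0,"dy": 0,"dz": 0,"rx": 0,"ry": 0,"rz": 0,"grip": 0},
    {"dx": 0,"dy": 0,"dz": 0,"rx": 0,"ry": 0,"rz": 0,"grip": 0},
  ],
)

```text
time: 3.95
tcp_pos: [0.5026, 0.1937, 0.0326]
tool_rot: [[-0.913, 0.407, 0.002], [0.407, 0.913, -0.0], [-0.002, 0.001, -1.0]]
ft_force: [-0.3, 0.4, -0.2]
finger_gap: 0.997
```

```bash
python3 go.py .5025 .1933 .0285 66
python3 - <<'E'
from h import *
from station import manip
cc=manip.camera('scene');c=cc['image'];x0,y0,x1,y1=205,170,285,250;o=cv2.resize(c[y0:y1,x0:x1,::-1],(640,640)[:2],interpolation=cv2.INTER_CUBIC)[:600]
s=manip.state();R=s['tool_rot'];p=s['tcp_pos']
for yy in(.044,.0575,-.044,-.0575):
  for xx in(-.01,.01):
    q=(proj(cc,p+R@[xx,yy,0])[0]-[x0,y0]+.5)*8;cv2.circle(o,tuple(int(v) for v in q),3,(0,255,0),-1)
cv2.imwrite('pics/p2.png',o)
E
```

```text
t 3.95 p [0.5026 0.1937 0.0326] F [-0.3  0.4 -0.2] M [-0.04  0.07  0.04] gap 0.997
d [-0.     -0.0004  0.0041] r [ 0.03  0.14 -0.04]
```

View pics/p2.png

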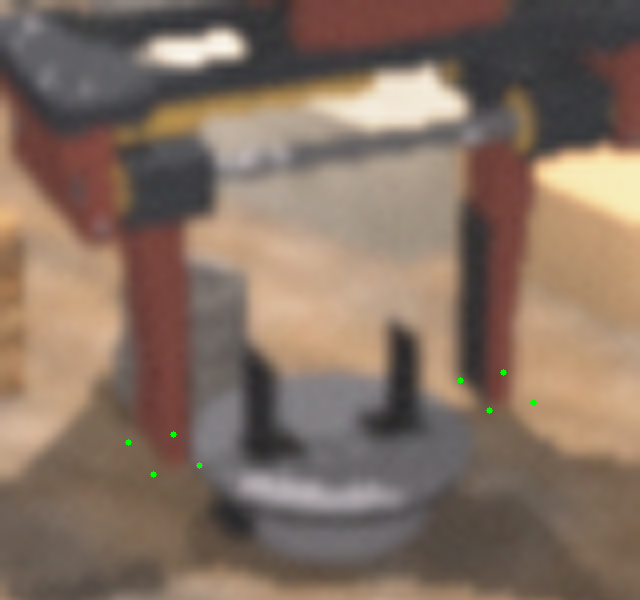

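carry_out(
  series=[
    {"dx": 0,"dy": 0,"dz": 0.003,"rx": 0,"ry": 0,"rz": 0,"grip": 0},
    {"dx": 0,"dy": 0,"dz": 0.001,"rx": 0,"ry": 0,"rz": 0,"grip": 0},
    {"dx": 0,"dy": 0,"dz": 0,"rx": 0,"ry": 0,"rz": 0,"grip": 0.3},
    {"dx": 0,"dy": 0,"dz": 0,"rx": 0,"ry": 0,"rz": 0,"grip": 0.45},
    {"dx": 0,"dy": 0,"dz": 0,"rx": 0,"ry": 0,"rz": 0,"grip": 0.5},
    {"dx": 0,"dy": 0,"dz": 0,"rx": 0,"ry": 0,"rz": 0,"grip": 0.55},
    {"dx": 0,"dy": 0,"dz": 0,"rx": 0,"ry": 0,"rz": 0,"grip": 0.6},
    {"dx": 0,"dy": 0,"dz": 0,"rx": 0,"ry": 0,"rz": 0,"grip": 0.7},
    {"dx": 0,"dy": 0,"dz": 0,"rx": 0,"ry": 0,"rz": 0,"grip": 0.8},
    {"dx": 0,"dy": 0,"dz": 0,"rx": 0,"ry": 0,"rz": 0,"grip": 0.8},
  ],
  newtons=30,
)

```text
time: 5.25
tcp_pos: [0.5027, 0.1938, 0.0288]
tool_rot: [[-0.913, 0.407, 0.003], [0.407, 0.913, -0.0], [-0.003, 0.001, -1.0]]
ft_force: [-0.4, 0.7, 0.3]
finger_gap: 0.343
```

```bash
python3 go.py .5025 .1933 .0285 66
cat > pic.py <<'E'
import sys
from h import *
from station import manip
cc=manip.camera(sys.argv[1]);x0,y0,x1,y1=map(int,sys.argv[3:7]);k=min(790/(x1-x0),590/(y1-y0))
cv2.imwrite(sys.argv[2],cv2.resize(cc['image'][y0:y1,x0:x1,::-1],None,fx=k,fy=k,interpolation=cv2.INTER_CUBIC))
E
python3 pic.py scene pics/p3.png 205 170 285 250
```

```text
t 5.25 p [0.5027 0.1938 0.0288] F [-0.4  0.7  0.3] M [-0.05  0.07  0.02] gap 0.343
d [ 0.     -0.0005  0.0003] r [ 0.06  0.15 -0.03]
```

View pics/p3.png

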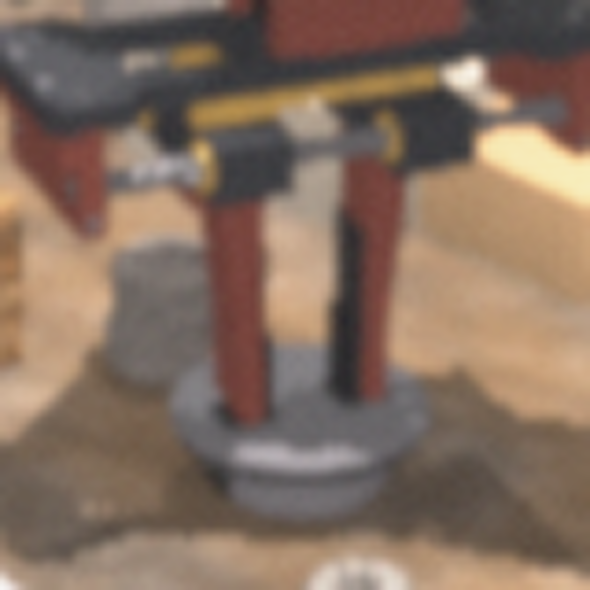

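The ears are pinched (gap about 30 mm) and the tips are just above the flange. Lifting.

carry_out(
  series=[
    {"dx": 0,"dy": 0,"dz": -0.01,"rx": 0,"ry": 0,"rz": 0,"grip": 0.8},
    {"dx": 0,"dy": 0,"dz": -0.015,"rx": 0,"ry": 0,"rz": 0,"grip": 0.8},
    {"dx": 0,"dy": 0,"dz": -0.02,"rx": 0,"ry": 0,"rz": 0,"grip": 0.8},
    {"dx": 0,"dy": 0,"dz": -0.02,"rx": 0,"ry": 0,"rz": 0,"grip": 0.8},
    {"dx": 0,"dy": 0,"dz": -0.02,"rx": 0,"ry": 0,"rz": 0,"grip": 0.8},
    {"dx": 0,"dy": 0,"dz": -0.015,"rx": 0,"ry": 0,"rz": 0,"grip": 0.8},
    {"dx": 0,"dy": 0,"dz": -0.01,"rx": 0,"ry": 0,"rz": 0,"grip": 0.8},
    {"dx": 0,"dy": 0,"dz": 0,"rx": 0,"ry": 0,"rz": 0,"grip": 0.8},
    {"dx": 0,"dy": 0,"dz": 0,"rx": 0,"ry": 0,"rz": 0,"grip": 0.8},
    {"dx": 0,"dy": 0,"dz": 0,"rx": 0,"ry": 0,"rz": 0,"grip": 0.8},
  ],
)

```text
time: 6.55
tcp_pos: [0.5018, 0.1935, 0.1459]
tool_rot: [[-0.913, 0.407, 0.003], [0.407, 0.913, -0.0], [-0.003, 0.001, -1.0]]
ft_force: [-0.2, 0.0, -0.7]
finger_gap: 0.346
```

```bash
python3 go.py .468 .403 .13 66;python3 pic.py scene pics/p4.png 195 110 295 210
```

```text
t 6.55 p [0.5018 0.1935 0.1459] F [-0.2  0.  -0.7] M [0.03 0.01 0.03] gap 0.346
d [0.1163 0.1775 0.0158] r [ 0.06  0.15 -0.04]
```

View pics/p4.png

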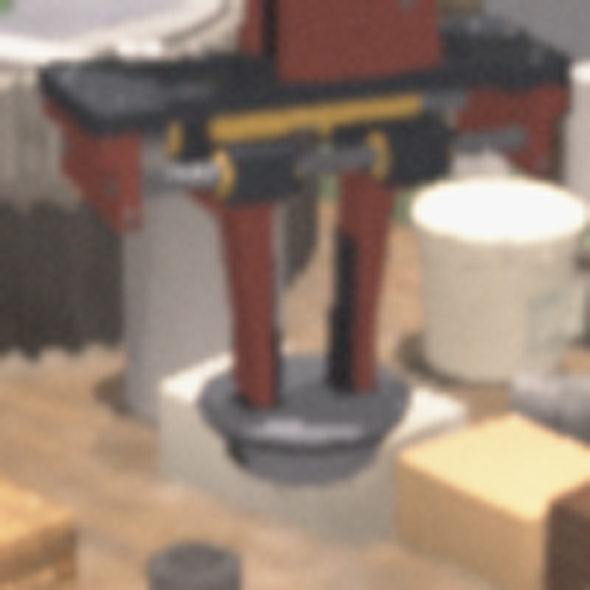

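The cap hangs level in the gripper at about (300,410) in the crop, with the tabs pinched. Moving to above the ring.

carry_out(
  series=[
    {"dx": 0.01,"dy": 0.016,"dz": 0,"rx": 0,"ry": 0,"rz": 0,"grip": 0.8},
    {"dx": 0.018,"dy": 0.027,"dz": 0,"rx": 0,"ry": 0,"rz": 0,"grip": 0.8},
    {"dx": 0.022,"dy": 0.033,"dz": 0,"rx": 0,"ry": 0,"rz": 0,"grip": 0.8},
    {"dx": 0.022,"dy": 0.033,"dz": 0,"rx": 0,"ry": 0,"rz": 0,"grip": 0.8},
    {"dx": 0.02,"dy": 0.03,"dz": 0,"rx": 0,"ry": 0,"rz": 0,"grip": 0.8},
    {"dx": 0.014,"dy": 0.022,"dz": 0,"rx": 0,"ry": 0,"rz": 0,"grip": 0.8},
    {"dx": 0.008,"dy": 0.012,"dz": 0,"rx": 0,"ry": 0,"rz": 0,"grip": 0.8},
    {"dx": 0.002,"dy": 0.004,"dz": 0,"rx": 0,"ry": 0,"rz": 0,"grip": 0.8},
    {"dx": 0,"dy": 0,"dz": 0,"rx": 0,"ry": 0,"rz": 0,"grip": 0.8},
    {"dx": 0,"dy": 0,"dz": 0,"rx": 0,"ry": 0,"rz": 0,"grip": 0.8},
  ],
)

```text
time: 7.85
tcp_pos: [0.4624, 0.4155, 0.1423]
tool_rot: [[-0.914, 0.406, -0.002], [0.406, 0.914, -0.001], [0.001, -0.002, -1.0]]
ft_force: [0.8, -0.2, -1.2]
finger_gap: 0.347
```

```bash
python3 go.py .468 .403 .09 66;python3 pic.py scene pics/p5.png 110 170 230 300;python3 pic.py top pics/p6.png 80 160 220 280
```

```text
t 7.85 p [0.4624 0.4155 0.1423] F [ 0.8 -0.2 -1.2] M [ 0.01 -0.   -0.04] gap 0.347
d [-0.0102 -0.009   0.0523] r [-0.12 -0.07  0.05]
```

View pics/p5.png

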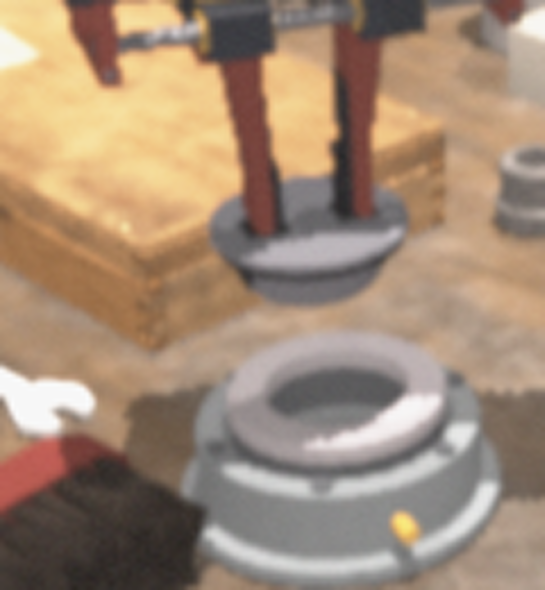

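View pics/p6.png

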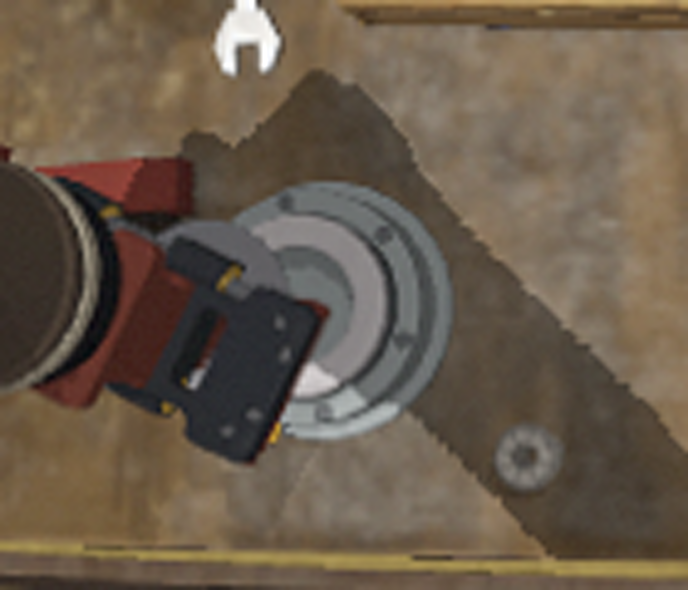

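carry_out(
  series=[
    {"dx": -0.006,"dy": -0.005,"dz": 0,"rx": -0.1,"ry": 0,"rz": 0,"grip": 0.8},
    {"dx": -0.004,"dy": -0.004,"dz": 0.005,"rx": 0,"ry": 0,"rz": 0,"grip": 0.8},
    {"dx": 0,"dy": 0,"dz": 0.01,"rx": 0,"ry": 0,"rz": 0,"grip": 0.8},
    {"dx": 0,"dy": 0,"dz": 0.01,"rx": 0,"ry": 0,"rz": 0,"grip": 0.8},
    {"dx": 0,"dy": 0,"dz": 0.008,"rx": 0,"ry": 0,"rz": 0,"grip": 0.8},
    {"dx": 0,"dy": 0,"dz": 0.004,"rx": 0,"ry": 0,"rz": 0,"grip": 0.8},
    {"dx": 0,"dy": 0,"dz": 0.002,"rx": 0,"ry": 0,"rz": 0,"grip": 0.8},
    {"dx": 0,"dy": 0,"dz": 0,"rx": 0,"ry": 0,"rz": 0,"grip": 0.8},
    {"dx": 0,"dy": 0,"dz": 0,"rx": 0,"ry": 0,"rz": 0,"grip": 0.8},
    {"dx": 0,"dy": 0,"dz": 0,"rx": 0,"ry": 0,"rz": 0,"grip": 0.8},
  ],
)

```text
time: 9.2
tcp_pos: [0.4689, 0.4012, 0.1006]
tool_rot: [[-0.913, 0.408, -0.001], [0.408, 0.913, 0.0], [0.001, -0.0, -1.0]]
ft_force: [-0.2, -0.1, -0.5]
finger_gap: 0.342
```

```bash
python3 go.py .468 .403 .09 66;python3 pic.py scene pics/p7.png 135 195 235 290;python3 pic.py top pics/p8.png 90 170 200 270
```

```text
t 9.2 p [0.4689 0.4012 0.1006] F [-0.2 -0.1 -0.5] M [0.02 0.   0.03] gap 0.342
d [0.0015 0.0013 0.0106] r [-0.02 -0.06 -0.06]
```

View pics/p7.png

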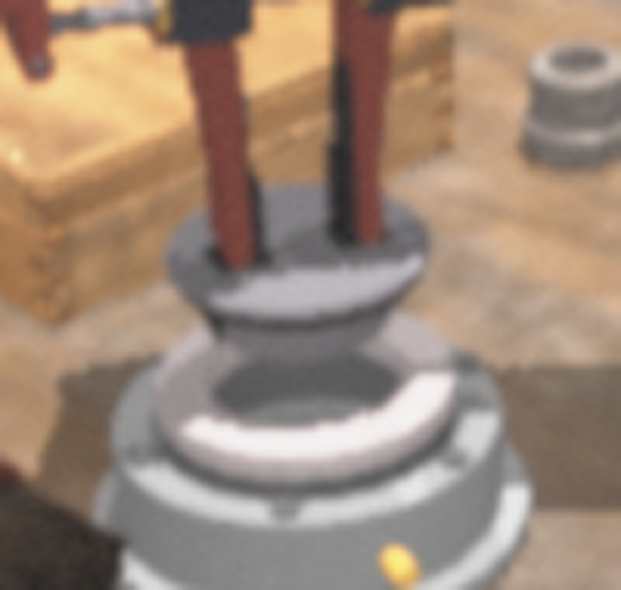

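View pics/p8.png

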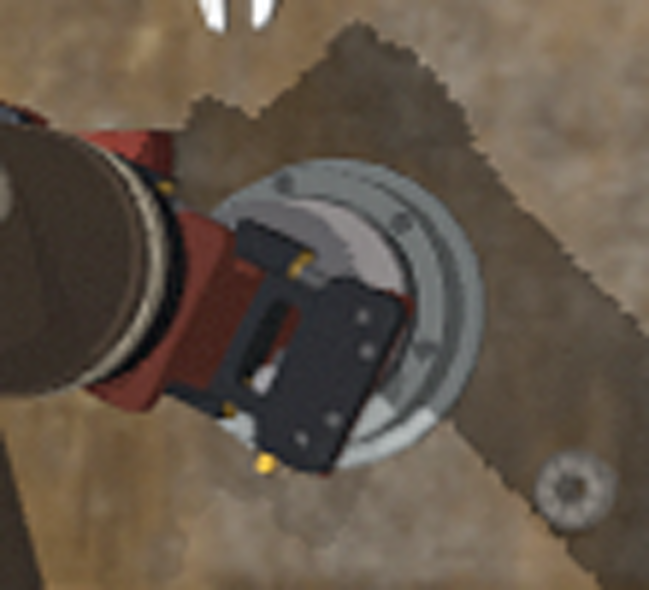

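```bash
cat > fit.py <<'E'
from h import *
from station import manip
from scipy.optimize import least_squares
import sys
zt=float(sys.argv[1])
c=manip.camera('scene');x0,y0,x1,y1=155,215,210,255;F=6
h=cv2.resize(c['image'][y0:y1,x0:x1],None,fx=F,fy=F,interpolation=cv2.INTER_CUBIC).astype(int)
sat=(h.max(2)-h.min(2))/np.maximum(h.max(2),1)
v=h.clip(0,255).astype(np.uint8)[...,::-1].copy()
pts=[]
# guess centre pixel from projection of tcp
s=manip.state();g=s['tcp_pos'].copy();g[2]=zt
cu=proj(c,g)[0]
for a in np.radians(np.arange(-200,21,4)):
    P=g+[0,0,0]
    # walk along radius in the image, outside-in, on projected circles
    d=np.array([np.cos(a),np.sin(a)*.55])
    prev=None
    for r in np.arange(28,12,-.1):
        q=((cu+r*d-[x0,y0])+.5)*F; i,j=int(q[1]),int(q[0])
        if not(0<=i<h.shape[0] and 0<=j<h.shape[1]): continue
        if sat[i,j]<.15 and prev is not None and prev>=.15:
            pts.append(cu+r*d);cv2.circle(v,(j,i),2,(0,255,0),-1);break
        prev=sat[i,j]
W=plane(c,pts,zt)[:,:2]
f=least_squares(lambda p:np.hypot(*(W-p).T)-.040,g[:2],loss='soft_l1',f_scale=.001)
f2=least_squares(lambda p:np.hypot(*(W-p[:2]).T)-p[2],[*g[:2],.04],loss='soft_l1',f_scale=.001)
print(len(pts),'tcp',g,'fixedR',f.x.round(4),'freeR',f2.x.round(4),'rms',np.std(f.fun).round(5))
cv2.imwrite(sys.argv[2],cv2.resize(v,None,fx=2,fy=2))
E
python3 fit.py .0988 pics/f1.png
```

```text
49 tcp [0.46884535 0.40114371 0.0988    ] fixedR [0.4682 0.4033] freeR [0.4689 0.4027 0.0392] rms 0.00406
```

View pics/f1.png

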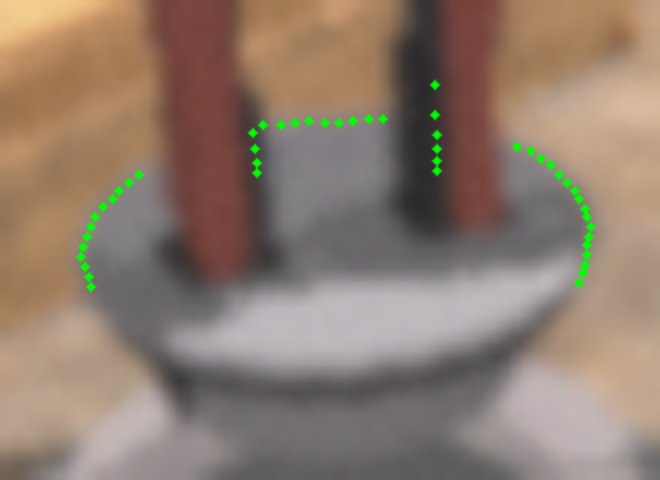

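carry_out(
  series=[
    {"dx": 0,"dy": 0.0006,"dz": 0.005,"rx": 0,"ry": 0,"rz": 0,"grip": 0.8},
    {"dx": 0,"dy": 0,"dz": 0.005,"rx": 0,"ry": 0,"rz": 0,"grip": 0.8},
    {"dx": 0,"dy": 0,"dz": 0.004,"rx": 0,"ry": 0,"rz": 0,"grip": 0.8},
    {"dx": 0,"dy": 0,"dz": 0.002,"rx": 0,"ry": 0,"rz": 0,"grip": 0.8},
    {"dx": 0,"dy": 0,"dz": 0.002,"rx": 0,"ry": 0,"rz": 0,"grip": 0.8},
    {"dx": 0,"dy": 0,"dz": 0.001,"rx": 0,"ry": 0,"rz": 0,"grip": 0.8},
    {"dx": 0,"dy": 0,"dz": 0.001,"rx": 0,"ry": 0,"rz": 0,"grip": 0.8},
    {"dx": 0,"dy": 0,"dz": 0.001,"rx": 0,"ry": 0,"rz": 0,"grip": 0.8},
    {"dx": 0,"dy": 0,"dz": 0,"rx": 0,"ry": 0,"rz": 0,"grip": 0.8},
    {"dx": 0,"dy": 0,"dz": 0,"rx": 0,"ry": 0,"rz": 0,"grip": 0.8},
  ],
)

```text
time: 10.6
tcp_pos: [0.4691, 0.4017, 0.078]
tool_rot: [[-0.913, 0.408, -0.001], [0.408, 0.913, 0.0], [0.001, -0.0, -1.0]]
ft_force: [0.3, -0.0, -0.7]
finger_gap: 0.342
```

```bash
python3 go.py .469 .4017 .072 66;python3 pic.py scene pics/p9.png 135 195 235 290
```

```text
t 10.6 p [0.4691 0.4017 0.078 ] F [ 0.3 -0.  -0.7] M [0.04 0.   0.03] gap 0.342
d [ 0.0001 -0.0001  0.006 ] r [-0.02 -0.06 -0.07]
```

View pics/p9.png

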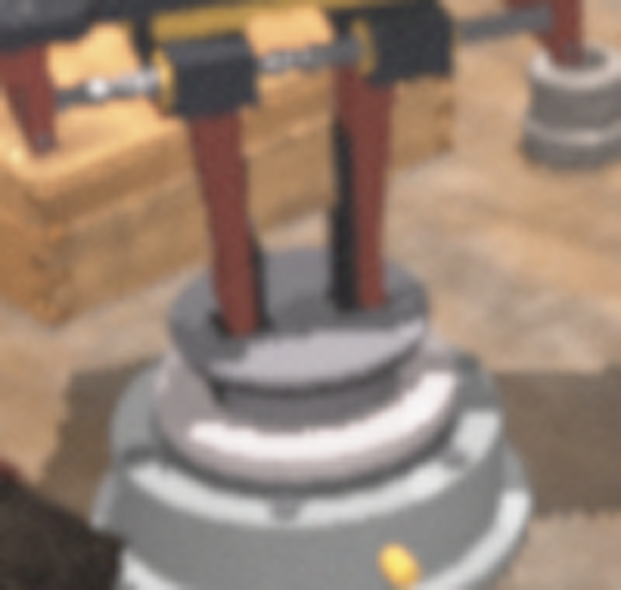

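No contact force yet, and the plug is in or just above the bore. Continuing down slowly.

carry_out(
  series=[
    {"dx": 0,"dy": 0,"dz": 0.001,"rx": 0,"ry": 0,"rz": 0,"grip": 0.8},
    {"dx": 0,"dy": 0,"dz": 0.001,"rx": 0,"ry": 0,"rz": 0,"grip": 0.8},
    {"dx": 0,"dy": 0,"dz": 0.001,"rx": 0,"ry": 0,"rz": 0,"grip": 0.8},
    {"dx": 0,"dy": 0,"dz": 0.001,"rx": 0,"ry": 0,"rz": 0,"grip": 0.8},
    {"dx": 0,"dy": 0,"dz": 0.001,"rx": 0,"ry": 0,"rz": 0,"grip": 0.8},
    {"dx": 0,"dy": 0,"dz": 0.001,"rx": 0,"ry": 0,"rz": 0,"grip": 0.8},
    {"dx": 0,"dy": 0,"dz": 0,"rx": 0,"ry": 0,"rz": 0,"grip": 0.8},
    {"dx": 0,"dy": 0,"dz": 0,"rx": 0,"ry": 0,"rz": 0,"grip": 0.8},
    {"dx": 0,"dy": 0,"dz": 0,"rx": 0,"ry": 0,"rz": 0,"grip": 0.8},
    {"dx": 0,"dy": 0,"dz": 0,"rx": 0,"ry": 0,"rz": 0,"grip": 0.8},
  ],
)

```text
time: 11.9
tcp_pos: [0.4691, 0.4018, 0.0716]
tool_rot: [[-0.913, 0.408, -0.001], [0.408, 0.913, 0.0], [0.001, -0.0, -1.0]]
ft_force: [-1.4, 0.3, -0.7]
finger_gap: 0.337
```

```bash
python3 go.py .469 .4017 .066 66
```

```text
t 11.9 p [0.4691 0.4018 0.0716] F [-1.4  0.3 -0.7] M [ 0.03 -0.01  0.03] gap 0.337
d [ 0.0001 -0.0001  0.0056] r [-0.01 -0.06 -0.07]
```

carry_out(
  series=[
    {"dx": 0,"dy": 0,"dz": 0.001,"rx": 0,"ry": 0,"rz": 0,"grip": 0.8},
    {"dx": 0,"dy": 0,"dz": 0.001,"rx": 0,"ry": 0,"rz": 0,"grip": 0.8},
    {"dx": 0,"dy": 0,"dz": 0.001,"rx": 0,"ry": 0,"rz": 0,"grip": 0.8},
    {"dx": 0,"dy": 0,"dz": 0.001,"rx": 0,"ry": 0,"rz": 0,"grip": 0.8},
    {"dx": 0,"dy": 0,"dz": 0,"rx": 0,"ry": 0,"rz": 0,"grip": 0.8},
    {"dx": 0,"dy": 0,"dz": 0,"rx": 0,"ry": 0,"rz": 0,"grip": 0.8},
    {"dx": 0,"dy": 0,"dz": 0,"rx": 0,"ry": 0,"rz": 0,"grip": 0.8},
    {"dx": 0,"dy": 0,"dz": 0,"rx": 0,"ry": 0,"rz": 0,"grip": 0.8},
    {"dx": 0,"dy": 0,"dz": 0,"rx": 0,"ry": 0,"rz": 0,"grip": 0.8},
    {"dx": 0,"dy": 0,"dz": 0,"rx": 0,"ry": 0,"rz": 0,"grip": 0.8},
  ],
)

```text
time: 13.15
tcp_pos: [0.4691, 0.4018, 0.0674]
tool_rot: [[-0.913, 0.408, -0.001], [0.408, 0.913, 0.0], [0.001, -0.0, -1.0]]
ft_force: [-0.2, 0.3, -1.2]
finger_gap: 0.34
```

```bash
python3 go.py .469 .4017 .063 66
```

```text
t 13.15 p [0.4691 0.4018 0.0674] F [-0.2  0.3 -1.2] M [-0.02 -0.01  0.01] gap 0.34
d [ 0.0001 -0.0001  0.0044] r [-0.01 -0.06 -0.07]
```

carry_out(
  series=[
    {"dx": 0,"dy": 0,"dz": 0.0008,"rx": 0,"ry": 0,"rz": 0,"grip": 0.8},
    {"dx": 0,"dy": 0,"dz": 0.0008,"rx": 0,"ry": 0,"rz": 0,"grip": 0.8},
    {"dx": 0,"dy": 0,"dz": 0.0005,"rx": 0,"ry": 0,"rz": 0,"grip": 0.8},
    {"dx": 0,"dy": 0,"dz": 0,"rx": 0,"ry": 0,"rz": 0,"grip": 0.8},
    {"dx": 0,"dy": 0,"dz": 0,"rx": 0,"ry": 0,"rz": 0,"grip": 0.8},
    {"dx": 0,"dy": 0,"dz": 0,"rx": 0,"ry": 0,"rz": 0,"grip": 0.8},
    {"dx": 0,"dy": 0,"dz": 0,"rx": 0,"ry": 0,"rz": 0,"grip": 0.8},
    {"dx": 0,"dy": 0,"dz": 0,"rx": 0,"ry": 0,"rz": 0,"grip": 0.8},
    {"dx": 0,"dy": 0,"dz": 0,"rx": 0,"ry": 0,"rz": 0,"grip": 0.8},
    {"dx": 0,"dy": 0,"dz": 0,"rx": 0,"ry": 0,"rz": 0,"grip": 0.8},
  ],
)

```text
time: 14.4
tcp_pos: [0.4692, 0.4018, 0.0651]
tool_rot: [[-0.913, 0.408, -0.001], [0.408, 0.913, 0.0], [0.001, -0.0, -1.0]]
ft_force: [0.0, -0.4, -2.1]
finger_gap: 0.341
```

```bash
python3 go.py .469 .4017 .063 66
```

```text
t 14.4 p [0.4692 0.4018 0.0651] F [ 0.  -0.4 -2.1] M [-0.01  0.03  0.01] gap 0.341
d [ 0.0001 -0.0002  0.0021] r [-0.01 -0.06 -0.07]
```

carry_out(
  series=[
    {"dx": 0,"dy": 0,"dz": 0.0007,"rx": 0,"ry": 0,"rz": 0,"grip": 0.8},
    {"dx": 0,"dy": 0,"dz": 0.0006,"rx": 0,"ry": 0,"rz": 0,"grip": 0.8},
    {"dx": 0,"dy": 0,"dz": 0.0004,"rx": 0,"ry": 0,"rz": 0,"grip": 0.8},
    {"dx": 0,"dy": 0,"dz": 0,"rx": 0,"ry": 0,"rz": 0,"grip": 0.8},
    {"dx": 0,"dy": 0,"dz": 0,"rx": 0,"ry": 0,"rz": 0,"grip": 0.8},
    {"dx": 0,"dy": 0,"dz": 0,"rx": 0,"ry": 0,"rz": 0,"grip": 0.8},
    {"dx": 0,"dy": 0,"dz": 0,"rx": 0,"ry": 0,"rz": 0,"grip": 0.8},
    {"dx": 0,"dy": 0,"dz": 0,"rx": 0,"ry": 0,"rz": 0,"grip": 0.8},
    {"dx": 0,"dy": 0,"dz": 0,"rx": 0,"ry": 0,"rz": 0,"grip": 0.8},
    {"dx": 0,"dy": 0,"dz": 0,"rx": 0,"ry": 0,"rz": 0,"grip": 0.8},
  ],
)

```text
time: 15.65
tcp_pos: [0.4692, 0.4018, 0.064]
tool_rot: [[-0.913, 0.408, -0.001], [0.408, 0.913, 0.001], [0.001, 0.0, -1.0]]
ft_force: [-0.5, -0.3, 1.4]
finger_gap: 0.343
```

```bash
python3 go.py .469 .4017 .061 66;python3 pic.py scene pics/p10.png 135 195 235 290
```

```text
t 15.65 p [0.4692 0.4018 0.064 ] F [-0.5 -0.3  1.4] M [-0.19  0.19 -0.  ] gap 0.343
d [ 0.0001 -0.0002  0.003 ] r [ 0.01 -0.06 -0.07]
```

View pics/p10.png

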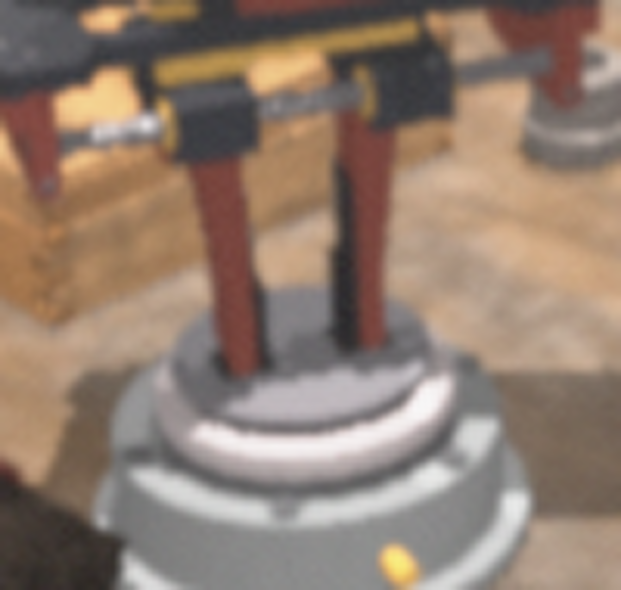

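The seal has touched the ring at about TCP z 0.0643. Pressing in gently now.

carry_out(
  series=[
    {"dx": 0,"dy": 0,"dz": 0.0005,"rx": 0,"ry": 0,"rz": 0,"grip": 0.8},
    {"dx": 0,"dy": 0,"dz": 0.0005,"rx": 0,"ry": 0,"rz": 0,"grip": 0.8},
    {"dx": 0,"dy": 0,"dz": 0,"rx": 0,"ry": 0,"rz": 0,"grip": 0.8},
    {"dx": 0,"dy": 0,"dz": 0,"rx": 0,"ry": 0,"rz": 0,"grip": 0.8},
    {"dx": 0,"dy": 0,"dz": 0,"rx": 0,"ry": 0,"rz": 0,"grip": 0.8},
    {"dx": 0,"dy": 0,"dz": 0,"rx": 0,"ry": 0,"rz": 0,"grip": 0.8},
    {"dx": 0,"dy": 0,"dz": 0,"rx": 0,"ry": 0,"rz": 0,"grip": 0.8},
    {"dx": 0,"dy": 0,"dz": 0,"rx": 0,"ry": 0,"rz": 0,"grip": 0.8},
    {"dx": 0,"dy": 0,"dz": 0,"rx": 0,"ry": 0,"rz": 0,"grip": 0.8},
    {"dx": 0,"dy": 0,"dz": 0,"rx": 0,"ry": 0,"rz": 0,"grip": 0.8},
  ],
)

```text
time: 16.95
tcp_pos: [0.4692, 0.4019, 0.0636]
tool_rot: [[-0.913, 0.408, -0.001], [0.408, 0.913, 0.001], [0.001, 0.0, -1.0]]
ft_force: [-2.1, -1.1, 4.4]
finger_gap: 0.341
```

```bash
python3 go.py .469 .4017 .0625 66
```

```text
t 16.95 p [0.4692 0.4019 0.0636] F [-2.1 -1.1  4.4] M [-0.33  0.29  0.02] gap 0.341
d [ 0.0001 -0.0002  0.0011] r [ 0.02 -0.06 -0.07]
```

carry_out(
  series=[
    {"dx": 0.0006,"dy": -0.0007,"dz": 0.0003,"rx": 0,"ry": 0,"rz": 0,"grip": 0.8},
    {"dx": 0,"dy": 0,"dz": 0.0004,"rx": 0,"ry": 0,"rz": 0,"grip": 0.8},
    {"dx": 0,"dy": 0,"dz": 0,"rx": 0,"ry": 0,"rz": 0,"grip": 0.8},
    {"dx": 0,"dy": 0,"dz": 0,"rx": 0,"ry": 0,"rz": 0,"grip": 0.8},
    {"dx": 0,"dy": 0,"dz": 0,"rx": 0,"ry": 0,"rz": 0,"grip": 0.8},
    {"dx": 0,"dy": 0,"dz": 0,"rx": 0,"ry": 0,"rz": 0,"grip": 0.8},
    {"dx": 0,"dy": 0,"dz": 0,"rx": 0,"ry": 0,"rz": 0,"grip": 0.8},
    {"dx": 0,"dy": 0,"dz": 0,"rx": 0,"ry": 0,"rz": 0,"grip": 0.8},
    {"dx": 0,"dy": 0,"dz": 0,"rx": 0,"ry": 0,"rz": 0,"grip": 0.8},
    {"dx": 0,"dy": 0,"dz": 0,"rx": 0,"ry": 0,"rz": 0,"grip": 0.8},
  ],
)

```text
time: 18.2
tcp_pos: [0.4691, 0.4019, 0.0634]
tool_rot: [[-0.913, 0.408, 0.001], [0.408, 0.913, 0.002], [0.0, 0.002, -1.0]]
ft_force: [-0.0, -1.4, 4.0]
finger_gap: 0.343
```

```bash
python3 go.py .469 .4017 .0625 66
```

```text
t 18.2 p [0.4691 0.4019 0.0634] F [-0.  -1.4  4. ] M [-0.27  0.21  0.04] gap 0.343
d [ 0.0001 -0.0002  0.0009] r [ 0.11 -0.01 -0.08]
```

carry_out(
  series=[
    {"dx": 0,"dy": -0.0003,"dz": 0.0004,"rx": 0,"ry": 0,"rz": 0,"grip": 0.8},
    {"dx": 0,"dy": -0.0003,"dz": 0.0004,"rx": 0,"ry": 0,"rz": 0,"grip": 0.8},
    {"dx": 0,"dy": 0,"dz": 0.0004,"rx": 0,"ry": 0,"rz": 0,"grip": 0.8},
    {"dx": 0,"dy": 0,"dz": 0.0004,"rx": 0,"ry": 0,"rz": 0,"grip": 0.8},
    {"dx": 0,"dy": 0,"dz": 0.0003,"rx": 0,"ry": 0,"rz": 0,"grip": 0.8},
    {"dx": 0,"dy": 0,"dz": 0.0003,"rx": 0,"ry": 0,"rz": 0,"grip": 0.8},
    {"dx": 0,"dy": 0,"dz": 0.0003,"rx": 0,"ry": 0,"rz": 0,"grip": 0.8},
    {"dx": 0,"dy": 0,"dz": 0.0003,"rx": 0,"ry": 0,"rz": 0,"grip": 0.8},
    {"dx": 0,"dy": 0,"dz": 0.0003,"rx": 0,"ry": 0,"rz": 0,"grip": 0.8},
    {"dx": 0,"dy": 0,"dz": 0.0003,"rx": 0,"ry": 0,"rz": 0,"grip": 0.8},
  ],
)

```text
time: 19.45
tcp_pos: [0.4692, 0.4018, 0.063]
tool_rot: [[-0.913, 0.408, 0.002], [0.408, 0.913, 0.004], [-0.0, 0.004, -1.0]]
ft_force: [-1.4, -1.3, 8.2]
finger_gap: 0.346
```

```bash
python3 go.py .469 .4017 .0625 66
```

```text
t 19.45 p [0.4692 0.4018 0.063 ] F [-1.4 -1.3  8.2] M [-0.45  0.34  0.01] gap 0.346
d [ 0.0001 -0.0002  0.0005] r [ 0.23  0.   -0.08]
```

carry_out(
  series=[
    {"dx": 0,"dy": 0,"dz": 0.0004,"rx": 0.1,"ry": 0,"rz": 0,"grip": 0.8},
    {"dx": 0,"dy": 0,"dz": 0.0004,"rx": 0.1,"ry": 0,"rz": 0,"grip": 0.8},
    {"dx": 0,"dy": 0,"dz": 0.0004,"rx": 0.1,"ry": 0,"rz": 0,"grip": 0.8},
    {"dx": 0,"dy": 0,"dz": 0.0004,"rx": 0.1,"ry": 0,"rz": 0,"grip": 0.8},
    {"dx": 0,"dy": 0,"dz": 0.0004,"rx": 0.05,"ry": 0,"rz": 0,"grip": 0.8},
    {"dx": 0,"dy": 0,"dz": 0.0004,"rx": 0.05,"ry": 0,"rz": 0,"grip": 0.8},
    {"dx": 0,"dy": 0,"dz": 0.0004,"rx": 0.05,"ry": 0,"rz": 0,"grip": 0.8},
    {"dx": 0,"dy": 0,"dz": 0.0004,"rx": 0.05,"ry": 0,"rz": 0,"grip": 0.8},
    {"dx": 0,"dy": 0,"dz": 0.0004,"rx": 0.05,"ry": 0,"rz": 0,"grip": 0.8},
    {"dx": 0,"dy": 0,"dz": 0.0004,"rx": 0.05,"ry": 0,"rz": 0,"grip": 0.8},
  ],
)

```text
time: 20.7
tcp_pos: [0.4693, 0.4019, 0.0629]
tool_rot: [[-0.913, 0.408, -0.003], [0.408, 0.913, -0.006], [0.0, -0.007, -1.0]]
ft_force: [-2.7, -1.9, 7.8]
finger_gap: 0.342
```

```bash
python3 go.py .469 .4017 .0625 66;python3 pic.py scene pics/p11.png 135 195 235 290
```

```text
t 20.7 p [0.4693 0.4019 0.0629] F [-2.7 -1.9  7.8] M [-0.37  0.35 -0.01] gap 0.342
d [ 0.0002 -0.0003  0.0004] r [-0.39 -0.01 -0.1 ]
```

View pics/p11.png

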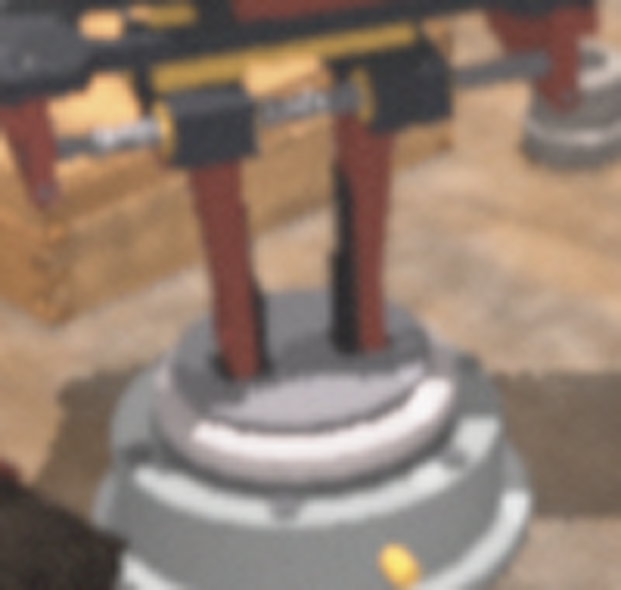

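carry_out(
  series=[
    {"dx": 0,"dy": 0,"dz": 0.0005,"rx": -0.1,"ry": 0,"rz": 0,"grip": 0.8},
    {"dx": 0,"dy": 0,"dz": 0.0005,"rx": -0.1,"ry": 0,"rz": 0,"grip": 0.8},
    {"dx": 0,"dy": 0,"dz": 0.0006,"rx": -0.1,"ry": 0,"rz": 0,"grip": 0.8},
    {"dx": 0,"dy": 0,"dz": 0.0006,"rx": -0.1,"ry": 0,"rz": 0,"grip": 0.8},
    {"dx": 0,"dy": 0,"dz": 0.0006,"rx": 0,"ry": 0,"rz": 0,"grip": 0.8},
    {"dx": 0,"dy": 0,"dz": 0.0006,"rx": 0,"ry": 0,"rz": 0,"grip": 0.8},
    {"dx": 0,"dy": 0,"dz": 0.0006,"rx": 0,"ry": 0,"rz": 0,"grip": 0.8},
    {"dx": 0,"dy": 0,"dz": 0.0006,"rx": 0,"ry": 0,"rz": 0,"grip": 0.8},
    {"dx": 0,"dy": 0,"dz": 0.0006,"rx": 0,"ry": 0,"rz": 0,"grip": 0.8},
    {"dx": 0,"dy": 0,"dz": 0.0006,"rx": 0,"ry": 0,"rz": 0,"grip": 0.8},
  ],
)

```text
time: 22.0
tcp_pos: [0.4692, 0.4019, 0.0625]
tool_rot: [[-0.913, 0.409, 0.0], [0.409, 0.913, 0.002], [0.0, 0.002, -1.0]]
ft_force: [-2.5, -2.0, 9.4]
finger_gap: 0.344
```

```bash
python3 go.py .469 .4017 .0625 66
```

```text
t 22.0 p [0.4692 0.4019 0.0625] F [-2.5 -2.   9.4] M [-0.55  0.6  -0.03] gap 0.344
d [ 0.0002 -0.0002  0.    ] r [ 0.11 -0.02 -0.12]
```

carry_out(
  series=[
    {"dx": 0,"dy": 0,"dz": 0.0006,"rx": 0.05,"ry": 0,"rz": 0,"grip": 0.8},
    {"dx": 0,"dy": 0,"dz": 0.0006,"rx": 0,"ry": 0,"rz": 0,"grip": 0.8},
    {"dx": 0,"dy": 0,"dz": 0.0006,"rx": 0,"ry": 0,"rz": 0,"grip": 0.8},
    {"dx": 0,"dy": 0,"dz": 0.0006,"rx": 0,"ry": 0,"rz": 0,"grip": 0.8},
    {"dx": 0,"dy": 0,"dz": 0.0006,"rx": 0,"ry": 0,"rz": 0,"grip": 0.8},
    {"dx": 0,"dy": 0,"dz": 0.0006,"rx": 0,"ry": 0,"rz": 0,"grip": 0.8},
    {"dx": 0,"dy": 0,"dz": 0.0006,"rx": 0,"ry": 0,"rz": 0,"grip": 0.8},
    {"dx": 0,"dy": 0,"dz": 0.0006,"rx": 0,"ry": 0,"rz": 0,"grip": 0.8},
    {"dx": 0,"dy": 0,"dz": 0.0006,"rx": 0,"ry": 0,"rz": 0,"grip": 0.8},
    {"dx": 0,"dy": 0,"dz": 0.0006,"rx": 0,"ry": 0,"rz": 0,"grip": 0.8},
  ],
  newtons=9,
)

```text
time: 23.25
tcp_pos: [0.4693, 0.4019, 0.062]
tool_rot: [[-0.913, 0.408, 0.001], [0.408, 0.913, 0.003], [0.0, 0.003, -1.0]]
ft_force: [-2.7, -2.8, 9.6]
finger_gap: 0.359
```

```bash
python3 go.py .469 .4017 .0607 66;python3 pic.py scene pics/p12.png 135 195 235 290
```

```text
t 23.25 p [0.4693 0.4019 0.062 ] F [-2.7 -2.8  9.6] M [-0.51  0.51  0.02] gap 0.359
d [ 0.0002 -0.0003  0.0013] r [ 0.17 -0.02 -0.06]
```

View pics/p12.png

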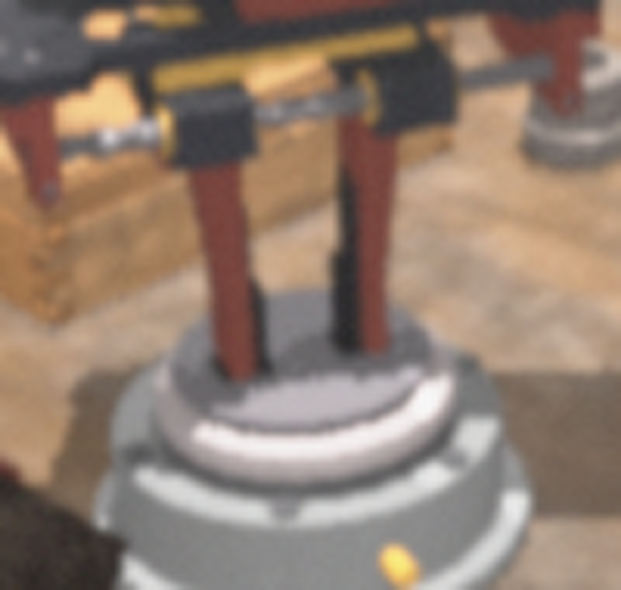

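carry_out(
  series=[
    {"dx": 0,"dy": 0,"dz": 0.0007,"rx": 0.05,"ry": 0,"rz": 0,"grip": 0.8},
    {"dx": 0,"dy": 0,"dz": 0.0008,"rx": 0.05,"ry": 0,"rz": 0,"grip": 0.8},
    {"dx": 0,"dy": 0,"dz": 0.0008,"rx": 0,"ry": 0,"rz": 0,"grip": 0.8},
    {"dx": 0,"dy": 0,"dz": 0.0008,"rx": 0,"ry": 0,"rz": 0,"grip": 0.8},
    {"dx": 0,"dy": 0,"dz": 0.0008,"rx": 0,"ry": 0,"rz": 0,"grip": 0.8},
    {"dx": 0,"dy": 0,"dz": 0.0008,"rx": 0,"ry": 0,"rz": 0,"grip": 0.8},
    {"dx": 0,"dy": 0,"dz": 0.0008,"rx": 0,"ry": 0,"rz": 0,"grip": 0.8},
    {"dx": 0,"dy": 0,"dz": 0.0007,"rx": 0,"ry": 0,"rz": 0,"grip": 0.8},
    {"dx": 0,"dy": 0,"dz": 0.0007,"rx": 0,"ry": 0,"rz": 0,"grip": 0.8},
    {"dx": 0,"dy": 0,"dz": 0.0007,"rx": 0,"ry": 0,"rz": 0,"grip": 0.8},
  ],
  newtons=8,
)

```text
time: 24.55
tcp_pos: [0.4696, 0.4025, 0.0619]
tool_rot: [[-0.913, 0.407, 0.001], [0.407, 0.913, 0.004], [0.0, 0.004, -1.0]]
ft_force: [-2.8, -2.5, 11.6]
finger_gap: 0.379
```

```bash
python3 go.py .469 .4017 .0607 66
```

```text
t 24.55 p [0.4696 0.4025 0.0619] F [-2.8 -2.5 11.6] M [-0.75  0.57  0.1 ] gap 0.379
d [ 0.0002 -0.001   0.0012] r [ 0.25 -0.02 -0.02]
```

carry_out(
  series=[
    {"dx": 0,"dy": -0.0003,"dz": 0.0007,"rx": 0.05,"ry": 0,"rz": 0,"grip": 0.6},
    {"dx": 0,"dy": -0.0003,"dz": 0.0007,"rx": 0.05,"ry": 0,"rz": 0,"grip": 0.6},
    {"dx": 0,"dy": 0,"dz": 0.0007,"rx": 0,"ry": 0,"rz": 0,"grip": 0.57},
    {"dx": 0,"dy": 0,"dz": 0.0007,"rx": 0,"ry": 0,"rz": 0,"grip": 0.57},
    {"dx": 0,"dy": 0,"dz": 0.0007,"rx": 0,"ry": 0,"rz": 0,"grip": 0.54},
    {"dx": 0,"dy": 0,"dz": 0.0007,"rx": 0,"ry": 0,"rz": 0,"grip": 0.54},
    {"dx": 0,"dy": 0,"dz": 0.0007,"rx": 0,"ry": 0,"rz": 0,"grip": 0.51},
    {"dx": 0,"dy": 0,"dz": 0.0007,"rx": 0,"ry": 0,"rz": 0,"grip": 0.51},
    {"dx": 0,"dy": 0,"dz": 0.0007,"rx": 0,"ry": 0,"rz": 0,"grip": 0.49},
    {"dx": 0,"dy": 0,"dz": 0.0007,"rx": 0,"ry": 0,"rz": 0,"grip": 0.49},
  ],
  newtons=8,
)

```text
time: 25.8
tcp_pos: [0.471, 0.4054, 0.0614]
tool_rot: [[-0.914, 0.405, 0.006], [0.405, 0.914, 0.01], [-0.001, 0.011, -1.0]]
ft_force: [-0.9, -2.4, 9.4]
finger_gap: 0.509
```

```bash
python3 go.py .469 .4017 .0607 66;python3 pic.py scene pics/p13.png 135 195 235 290
```

```text
t 25.8 p [0.471  0.4054 0.0614] F [-0.9 -2.4  9.4] M [-0.74  0.62  0.02] gap 0.509
d [ 0.0003 -0.0042  0.0006] r [0.63 0.07 0.09]
```

View pics/p13.png

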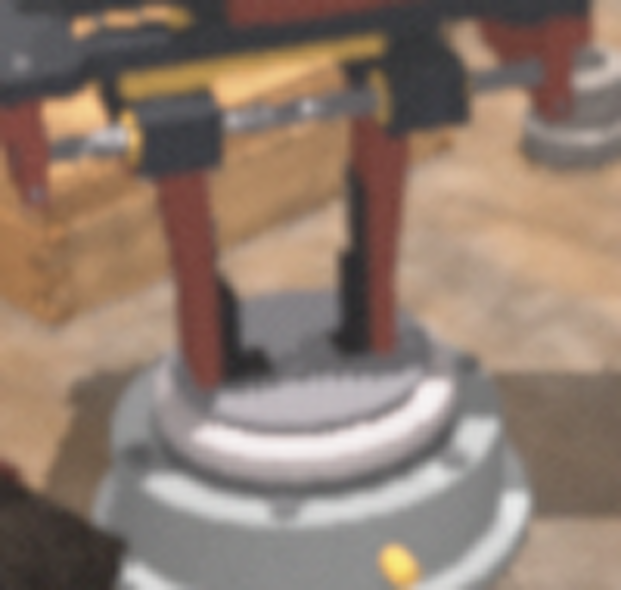

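The +y tab is out. The −y tab is still held because the gripper drifted 4 mm toward +y. I'll keep pressing, re-centre and open further.

carry_out(
  series=[
    {"dx": 0,"dy": -0.0006,"dz": 0.0007,"rx": 0.1,"ry": 0,"rz": 0,"grip": 0.47},
    {"dx": 0,"dy": -0.0006,"dz": 0.0007,"rx": 0.1,"ry": 0,"rz": 0,"grip": 0.45},
    {"dx": 0,"dy": -0.0006,"dz": 0.0007,"rx": 0.1,"ry": 0,"rz": 0,"grip": 0.43},
    {"dx": 0,"dy": -0.0006,"dz": 0.0007,"rx": 0.1,"ry": 0,"rz": 0,"grip": 0.41},
    {"dx": 0,"dy": -0.0006,"dz": 0.0007,"rx": 0.1,"ry": 0,"rz": 0,"grip": 0.39},
    {"dx": 0,"dy": -0.0006,"dz": 0.0007,"rx": 0.1,"ry": 0,"rz": 0,"grip": 0.37},
    {"dx": 0,"dy": -0.0006,"dz": 0.0007,"rx": 0,"ry": 0,"rz": 0,"grip": 0.36},
    {"dx": 0,"dy": -0.0006,"dz": 0.0007,"rx": 0,"ry": 0,"rz": 0,"grip": 0.36},
    {"dx": 0,"dy": 0,"dz": 0.0006,"rx": 0,"ry": 0,"rz": 0,"grip": 0.36},
    {"dx": 0,"dy": 0,"dz": 0.0006,"rx": 0,"ry": 0,"rz": 0,"grip": 0.36},
  ],
)

```text
time: 27.1
tcp_pos: [0.4718, 0.4071, 0.0616]
tool_rot: [[-0.915, 0.404, 0.009], [0.404, 0.915, 0.011], [-0.004, 0.014, -1.0]]
ft_force: [-1.6, -2.0, 9.2]
finger_gap: 0.642
```

```bash
python3 go.py .469 .4017 .0607 66;python3 pic.py scene pics/p14.png 135 195 235 290
```

```text
t 27.1 p [0.4718 0.4071 0.0616] F [-1.6 -2.   9.2] M [-0.71  0.57 -0.  ] gap 0.642
d [ 0.0004 -0.0061  0.0008] r [0.8  0.21 0.19]
```

View pics/p14.png

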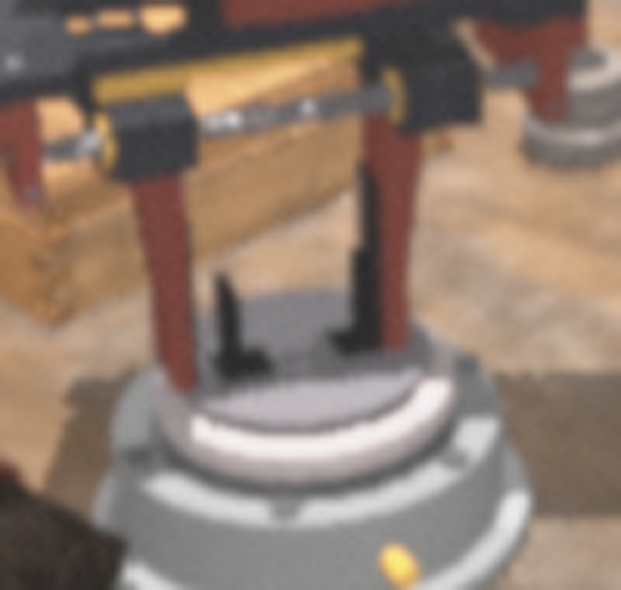

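carry_out(
  series=[
    {"dx": 0,"dy": -0.0006,"dz": 0.0006,"rx": 0.1,"ry": 0,"rz": 0,"grip": 0.32},
    {"dx": 0,"dy": -0.0006,"dz": 0.0006,"rx": 0.1,"ry": 0,"rz": 0,"grip": 0.3},
    {"dx": 0,"dy": -0.0006,"dz": 0.0006,"rx": 0.1,"ry": 0,"rz": 0,"grip": 0.28},
    {"dx": 0,"dy": -0.0006,"dz": 0.0006,"rx": 0.1,"ry": 0,"rz": 0,"grip": 0.26},
    {"dx": 0,"dy": 0,"dz": 0.0004,"rx": 0.1,"ry": 0,"rz": 0,"grip": 0.25},
    {"dx": 0,"dy": 0,"dz": 0.0002,"rx": 0,"ry": 0,"rz": 0,"grip": 0.25},
    {"dx": 0,"dy": 0,"dz": 0,"rx": 0,"ry": 0,"rz": 0,"grip": 0.25},
    {"dx": 0,"dy": 0,"dz": -0.0005,"rx": 0,"ry": 0,"rz": 0,"grip": 0.25},
    {"dx": 0,"dy": 0,"dz": -0.0005,"rx": 0,"ry": 0,"rz": 0,"grip": 0.25},
    {"dx": 0,"dy": 0,"dz": -0.001,"rx": 0,"ry": 0,"rz": 0,"grip": 0.25},
  ],
)

```text
time: 28.4
tcp_pos: [0.4725, 0.4097, 0.0633]
tool_rot: [[-0.916, 0.402, 0.011], [0.402, 0.915, 0.011], [-0.005, 0.014, -1.0]]
ft_force: [0.1, 0.9, -0.1]
finger_gap: 0.748
```

```bash
python3 go.py .469 .4017 .0607 66;python3 pic.py scene pics/p15.png 135 195 235 290
```

```text
t 28.4 p [0.4725 0.4097 0.0633] F [ 0.1  0.9 -0.1] M [0.   0.01 0.05] gap 0.748
d [ 0.     -0.0088  0.0025] r [0.83 0.29 0.28]
```

View pics/p15.png

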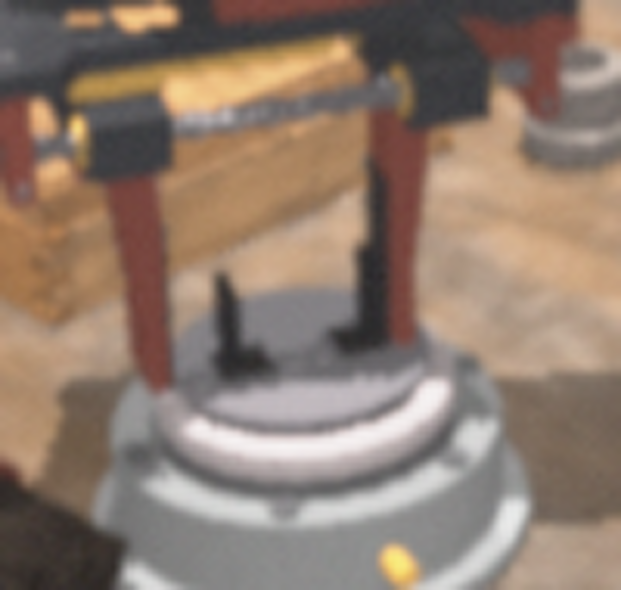

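carry_out(
  series=[
    {"dx": 0,"dy": -0.003,"dz": -0.0005,"rx": 0.3,"ry": 0.1,"rz": 0,"grip": 0.15},
    {"dx": 0,"dy": -0.003,"dz": -0.001,"rx": 0.2,"ry": 0.1,"rz": 0,"grip": 0.05},
    {"dx": 0,"dy": -0.002,"dz": -0.001,"rx": 0.2,"ry": 0,"rz": 0,"grip": 0},
    {"dx": 0,"dy": 0,"dz": -0.005,"rx": 0,"ry": 0,"rz": 0,"grip": 0},
    {"dx": 0,"dy": 0,"dz": -0.02,"rx": 0,"ry": 0,"rz": 0,"grip": 0},
    {"dx": 0,"dy": 0,"dz": -0.03,"rx": 0,"ry": 0,"rz": 0,"grip": 0},
    {"dx": 0,"dy": 0,"dz": -0.03,"rx": 0,"ry": 0,"rz": 0,"grip": 0},
    {"dx": 0,"dy": 0,"dz": -0.03,"rx": 0,"ry": 0,"rz": 0,"grip": 0},
    {"dx": 0,"dy": 0,"dz": -0.02,"rx": 0,"ry": 0,"rz": 0,"grip": 0},
    {"dx": 0,"dy": 0,"dz": 0,"rx": 0,"ry": 0,"rz": 0,"grip": 0},
  ],
)

```text
time: 29.7
tcp_pos: [0.4688, 0.4018, 0.2069]
tool_rot: [[-0.915, 0.402, 0.003], [0.402, 0.915, 0.002], [-0.002, 0.002, -1.0]]
ft_force: [-0.4, -0.5, -0.9]
finger_gap: 0.998
```

```bash
python3 go.py .469 .4017 .2 66;python3 pic.py scene pics/p16.png 135 195 235 290
```

```text
t 29.7 p [0.4688 0.4018 0.2069] F [-0.4 -0.5 -0.9] M [ 0.   -0.03  0.05] gap 0.998
d [-0.0002  0.      0.0069] r [0.14 0.1  0.28]
```

View pics/p16.png

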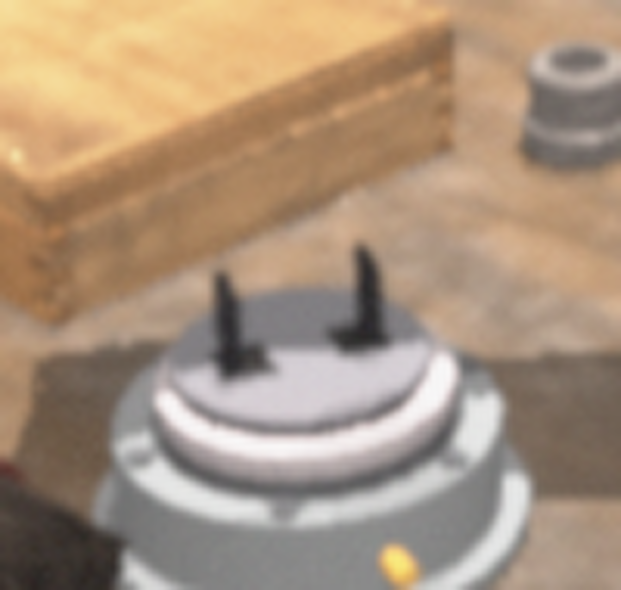

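carry_out(
  series=[
    {"dx": 0.01,"dy": -0.02,"dz": -0.02,"rx": 0,"ry": 0,"rz": 0,"grip": 0},
    {"dx": 0.01,"dy": -0.03,"dz": -0.02,"rx": 0,"ry": 0,"rz": 0,"grip": 0},
    {"dx": 0.01,"dy": -0.04,"dz": 0,"rx": 0,"ry": 0,"rz": 0,"grip": 0},
    {"dx": 0,"dy": -0.04,"dz": 0,"rx": 0,"ry": 0,"rz": 0,"grip": 0},
    {"dx": 0,"dy": -0.04,"dz": 0,"rx": 0,"ry": 0,"rz": 0,"grip": 0},
    {"dx": 0,"dy": -0.04,"dz": 0,"rx": 0,"ry": 0,"rz": 0,"grip": 0},
    {"dx": 0,"dy": -0.03,"dz": 0,"rx": 0,"ry": 0,"rz": 0,"grip": 0},
    {"dx": 0,"dy": -0.02,"dz": 0,"rx": 0,"ry": 0,"rz": 0,"grip": 0},
    {"dx": 0,"dy": 0,"dz": 0,"rx": 0,"ry": 0,"rz": 0,"grip": 0},
    {"dx": 0,"dy": 0,"dz": 0,"rx": 0,"ry": 0,"rz": 0,"grip": 0},
  ],
)

```text
time: 31.0
tcp_pos: [0.3285, 0.1671, 0.2379]
tool_rot: [[-0.916, 0.4, -0.009], [0.4, 0.916, -0.009], [0.004, -0.012, -1.0]]
ft_force: [0.5, 0.0, -0.9]
finger_gap: 1.001
```

```bash
python3 go.py .469 .4017 .2 66
python3 - <<'E'
from h import *
from station import manip
import pickle
d={n:manip.camera(n) for n in('scene','top')};pickle.dump(d,open('c1.pkl','wb'))
o=[]
for n,b in(('scene',(150,215,220,285)),('top',(110,185,185,260))):
    x0,y0,x1,y1=b;o.append(cv2.resize(d[n]['image'][y0:y1,x0:x1,::-1],(395,395),interpolation=cv2.INTER_CUBIC))
cv2.imwrite('pics/p17.png',np.hstack(o))
E
```

```text
t 31.0 p [0.3285 0.1671 0.2379] F [ 0.5  0.  -0.9] M [-0.   -0.05 -0.02] gap 1.001
d [-0.035   0.2716  0.0346] r [-0.67 -0.25  0.4 ]
```

View pics/p17.png

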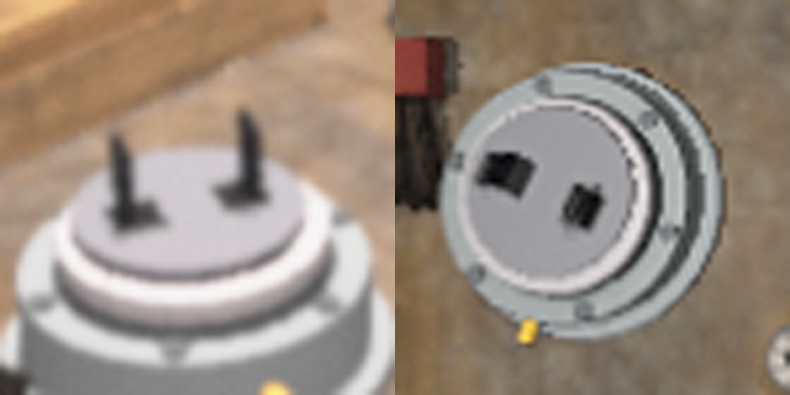

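Run:
```python
from h import *
import pickle
d=pickle.load(open('c1.pkl','rb'));c=d['scene']
p=plane(c,[(170.7,238.6),(193.1,234.1)],.0885)
print('ears',p.round(4),np.linalg.norm(p[0]-p[1]),p.mean(0),np.degrees(np.arctan2(*(p[0]-p[1])[[1,0]])))
F=6
for n,b in(('scene',(155,232,215,268)),('top',(118,198,165,245))):
    c=d[n];x0,y0,x1,y1=b;h=cv2.resize(c['image'][y0:y1,x0:x1],None,fx=F,fy=F,interpolation=cv2.INTER_CUBIC).astype(int)
    for lo,hi in([(180,224)] if n=='scene' else [(140,183)]):
        m=((h.min(2)>lo)&(h.max(2)<hi)&(h[...,2]>=h[...,1])&(h.max(2)-h.min(2)<16)).astype(np.uint8)
        m=cv2.morphologyEx(m,cv2.MORPH_OPEN,cv2.getStructuringElement(cv2.MORPH_ELLIPSE,(13,13)))
        cs,_=cv2.findContours(m,cv2.RETR_EXTERNAL,cv2.CHAIN_APPROX_NONE);q=cv2.convexHull(max(cs,key=cv2.contourArea))
        uv=(q.reshape(-1,2)+.5)/F-.5+[x0,y0]
        for z in(.059,.0615,.064): print(n,z,np.round(circ(plane(c,uv,z)),4))
        P=plane(c,uv,.0615)[:,:2]; x,y,R=circ(P); print('resid',np.std(np.hypot(*(P-[x,y]).T)-R).round(5))
    v=h.clip(0,255).astype(np.uint8)[...,::-1].copy();cv2.polylines(v,[q],True,(0,0,255),1);cv2.imwrite(f'pics/g_{n}.png',v)
a=cv2.imread('pics/g_scene.png');b=cv2.imread('pics/g_top.png');cv2.imwrite('pics/g.png',np.hstack([a,cv2.resize(b,None,fx=a.shape[0]/b.shape[0],fy=a.shape[0]/b.shape[0])]))
```

```text
ears [[0.4874 0.4169 0.0885]
 [0.4702 0.3764 0.0885]] 0.04397993070620147 [0.47879743 0.39667338 0.0885    ] 66.9636234314035
scene 0.059 [0.4743 0.4    0.0386]
scene 0.0615 [0.471  0.4026 0.0384]
scene 0.064 [0.4678 0.4051 0.0382]
resid 0.00061
top 0.059 [0.4678 0.4041 0.0397]
top 0.0615 [0.4677 0.4032 0.0396]
top 0.064 [0.4676 0.4024 0.0395]
resid 0.00054
```

View pics/g.png

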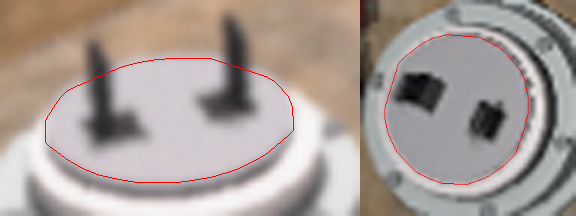

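```bash
python3 -c "
from station import manip
print(manip.job_done(), manip.state()['time'])"
```

```text
the job is handed in; nothing more can be done
the job is handed in; nothing more can be done
```

The cap is in the ring and the last pictures say it is locked, with both tabs sprung out under the lip. I handed the job in with the arm about 0.28 m clear of the housing. The clock read 31.0 s at the last reading, against the 51 s limit.

**What I did:** I pinched both ears, lifted the cap and lowered it into the bore. The seal touched the ring at a tool height of about 64.3 mm, which puts the ring top at about 54.5 mm. I then pressed in roughly 2 mm. The highest reading at the end of a move was about 12.5 N, but the force between readings was not recorded. I opened the fingers while still pressing.

**Last checks:**
- **Tabs out:** the ears measured 44.0 mm apart centre to centre, which is their fully free spacing. If a barb were still inside the 60 mm bore, they would be closer together.
- **Cap height:** the two cameras together put the flange top at about 61.7 mm, against 61.3 mm expected when locked. This check is weak: camera error is about 2 mm, and an unlocked cap would sit only about 1 mm higher.
- **Level:** the flange looks level and evenly seated in both views. I did not measure its tilt or tug on the cap.

**What went less cleanly:**
- **Side force:** there was a steady 2–4 N sideways while pressing, so the plug was probably rubbing on one side of the bore.
- **Uneven release:** the gripper drifted up to about 9 mm toward +y as it opened, so the +y tab sprang out before the −y tab. I kept pressing until the −y tab had almost fully come out too.
- **Camera offset:** the two cameras disagreed by up to about 2.6 mm, and I allowed for that.

The arm did not go near the other things on the bench, but I did not re-measure their positions at the end.

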